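# Post the day's coin tubes in the drop safe

### The job

Cash up for the night: lift the yellow collar off the post of the drop safe and set it down on the worktop, then push every red-capped coin tube right through the sprung flap so that it drops into the safe and the flap shuts behind it. When all are in, slide the collar back over the post, fully down on the safe. Leave the white-capped float tube standing where it is and do not disturb the other things.

Things in the scene. Friction and masses are not known exactly. Their poses are not given: they have to be found in the camera images.
- safe: the drop safe, a fixed grey steel box with a blue door on its -x side: 180 mm along its x, 200 mm along its y, 150 mm tall, walls 4 mm. Origin at the centre of its underside, z up, x away from the robot at yaw 0. Inside, a slick ramp leads what falls in toward its back
- mouth (a point): centre of the rectangular mouth in the safe's top, level with the upper surface (150 mm above the worktop), 45 mm toward -x from the middle of the top; axes as the safe's. The mouth is 40 mm along x and 68 mm along y, so fingers can follow a tube in on its y sides; the space below it is over 90 mm deep
- flap (a joint): black sprung dust flap just under the mouth, hinged at the mouth's +x edge; 0 = shut (level), grows as its -x edge swings down into the safe, to 1.5 rad; the spring always shuts it. About 4 N on its middle starts it, up to about 10 N pushes a tube in; a tube's weight does not open it
- flap_edge (a point): the middle of the flap's free (-x) edge, 38 mm from its hinge; moves with the flap. A half-entered tube may stay gripped between this edge and the -x edge of the mouth. Only when the tube's top end has been pushed about 40 mm below the safe's top is it sure to fall in and let the flap spring shut
- post_foot (a point): the foot of the steel post on the safe's top, at the middle of that top (45 mm toward +x from the mouth's centre), level with the upper surface; post 16 mm in diameter, 32 mm tall, domed; axes as the safe's
- collar_center (a point): yellow collar, at the start on the post, its flange covering part of the mouth so that no tube can enter. Flange 84 mm across, 7 mm thick, at the bottom; above it a round neck 38 mm across to grip; 44 mm tall in all, 0.14 kg, 20 mm bore right through. The point is on its axis, half-way up (22 mm above its underside); z along the bore, up
- red0_center (a point): red-capped coin tube standing on the worktop: a 30 mm diameter, 42 mm tall cylinder of 0.13 kg, brass coins showing between two red end caps. The point is its centre, half-way up (21 mm above its underside); its z axis runs along the tube. Some of the five red tubes may be absent
- red1_center (a point): red-capped coin tube standing on the worktop: a 30 mm diameter, 42 mm tall cylinder of 0.13 kg, brass coins showing between two red end caps. The point is its centre, half-way up (21 mm above its underside); its z axis runs along the tube. Some of the five red tubes may be absent
- red2_center (a point): red-capped coin tube standing on the worktop: a 30 mm diameter, 42 mm tall cylinder of 0.13 kg, brass coins showing between two red end caps. The point is its centre, half-way up (21 mm above its underside); its z axis runs along the tube. Some of the five red tubes may be absent
- red3_center (a point): red-capped coin tube standing on the worktop: a 30 mm diameter, 42 mm tall cylinder of 0.13 kg, brass coins showing between two red end caps. The point is its centre, half-way up (21 mm above its underside); its z axis runs along the tube. Some of the five red tubes may be absent
- red4_center (a point): red-capped coin tube standing on the worktop: a 30 mm diameter, 42 mm tall cylinder of 0.13 kg, brass coins showing between two red end caps. The point is its centre, half-way up (21 mm above its underside); its z axis runs along the tube. Some of the five red tubes may be absent
- white_center (a point): white-capped coin tube standing on the worktop: a 30 mm diameter, 42 mm tall cylinder of 0.13 kg, brass coins showing between two white end caps. The point is its centre, half-way up (21 mm above its underside); its z axis runs along the tube. This is tomorrow's float; it stays where it is
- eraser: small blue and white eraser lying on the worktop, 19 x 42 x 12 mm, a bystander; origin at the centre of its underside
- tally_counter: round pale hand tally counter, 54 x 45 x 25 mm, a bystander; origin at the centre of its underside
- call_bell: chromed counter bell, 84 mm across, 62 mm tall, fixed, a bystander; origin at the centre of its underside

How it is judged:
On the way, in this order (a step that is already met when the one before it is completed fails the run):
1. the collar is off the post and stands on the worktop (horizontal distance between collar_center and post_foot above 0.1 m and height (world z) of collar_center below 0.06 m), for 0.2 s.
2. every red-capped tube is inside the safe and the flap has shut (x of red0_center in the frame of safe between -0.088 and 0.088 m and y of red0_center in the frame of safe between -0.098 and 0.098 m and z of each of red0_center, red1_center, red2_center, red3_center, red4_center in the frame of safe below 0.1 m and x of red1_center in the frame of safe between -0.088 and 0.088 m and y of red1_center in the frame of safe between -0.098 and 0.098 m and x of red2_center in the frame of safe between -0.088 and 0.088 m and y of red2_center in the frame of safe between -0.098 and 0.098 m and x of red3_center in the frame of safe between -0.088 and 0.088 m and y of red3_center in the frame of safe between -0.098 and 0.098 m and x of red4_center in the frame of safe between -0.088 and 0.088 m and y of red4_center in the frame of safe between -0.098 and 0.098 m and value of joint flap below 0.12 rad), for 0.2 s.
3. the collar is back over the post, down on the safe (horizontal distance between collar_center and post_foot below 0.007 m and z of collar_center in the frame of post_foot between 0.015 and 0.027 m and angle between collar_center's own z axis and vertical below 0.1 rad), for 0.2 s.
At the end, for the whole second after the job is handed in: Every red tube present lies inside the safe (centre over 50 mm below its top), flap shut (under 0.12 rad); collar at rest and level on the post, within 7 mm of its axis and about 5 mm of fully down; the white tube upright within 60 mm of where it was (all of step 2 and all of step 3 and angle between white_center's own z axis and vertical below 0.2 rad and distance of white_center from where it was at the start of the episode below 0.06 m and linear speed of collar below 0.02 m/s); the robot touches nothing.
It fails at once if the white-capped tube is pushed over or carried off (angle between white_center's own z axis and vertical above 0.8 rad or distance of white_center from where it was at the start of the episode above 0.1 m).
It fails at once if a bystander is knocked away (distance of any of eraser, tally_counter from where it was at the start of the episode above 0.05 m).
Of red0, red1, red2, red3, red4 only 3 to 5 are there at a start; the rules pass over those that are not, and their reading is None.
At some moment in a run one of red0, red1, red2, red3, red4 may be knocked a few centimetres aside while the robot is not near it.
It also fails if it takes over 210 s, if anything falls off the work surface, if the arm or the gripper's body presses on something with over 40 N, if the wrist force passes 120 N, or if a joint passes its speed limit or range.

### The arm

A 7-joint arm with a two-finger parallel gripper is mounted at the origin on a cart in front of the work surface, level with it; the furniture and walls round the work are solid. World frame = base frame: x ahead of the robot, y to its left, z up, the work surface at z = 0. Lengths are in m, angles in rad, forces in N, time in s.
With the tool pointing down it reaches from about 0.425 to 0.875 m from the base axis. Payload 9.9 kg.
Tool frame: the origin (TCP) lies between the finger pads; the fingertips stand 25 mm ahead of it and the grasp point (between the pads) lies 6 mm ahead of it; z points along the fingers, y is the line along which they close (so a half turn about z gives the same grasp; the last joint's range is limited). The gripper opens to 85 mm and grips with 20 to 120 N. Pads are 22 mm wide; open, the fingers measure 114 mm over their backs; the gripper's body (76 mm by 85 mm) begins 54 mm behind the grasp point. The pads swing forward as they close: fully open they stand 13 mm farther back than shut.
Start: joints at [-0.084, 0.576, 0.025, 1.437, -0.015, 1.129, -0.057], TCP at [0.675, 0, 0.256] pointing down, gripper open.
Joint ranges: [-2.76, 2.76], [-0.34, 2.15], [-1.52, 1.57], [0.19, 2.46], [-1.09, 4.23], [0.17, 1.99], [-2.82, 2.82]. Speed limits (rad/s): [2.22, 2.22, 3.01, 3.01, 3.14, 3.14, 3.14].

### API

Orientations are given as a 3x3 rotation matrix whose columns are the frame's x, y, z axes.
In Python, from rig import sensors, get_image, order gives the robot as it stands. The module is installed in compiled form; this text tells all that it offers.
- The arm moves only by the tool send_rows, never from a script. Its argument "deltas" is a list of rows, each an object of numbers: "dx", "dy", "dz": the shift along the tool's x, y, z in units of 40 mm (1.0 is 40 mm); "wx", "wy", "wz": the turn, a rotation vector about the tool's x, y, z in units of 6 degrees (1.0 is 6 degrees); "hand": the opening, from 0 (shut) to 1 (fully open). In form: [{"dx": .., "dy": .., "dz": .., "wx": .., "wy": .., "wz": .., "hand": ..}, ...]. A call has 1 to 5 rows; each row is the pose to reach, as a shift and turn from the pose commanded when the call began, along the tool's axes at that moment; what a row does not reach only later rows make up. A row lasts 1/12 s, in which the tool goes at most 41.7 mm and 7.16 degrees, less where a joint would pass 70% of its speed; a pose out of reach is approached as far as the arm can. A call with a gripper value outside its range is refused whole. The fingers move at their own pace and stop on an object; "force" is the grip in N (left out, the last holds). Time passes only in rows, so rows that repeat a pose let the fingers close. It gives the time, the measured TCP pose, the force, the opening and the grip force at its end, in the units of the state.
- sensors.read_state(): the state, without advancing time (a new reading comes with each control period).
- get_image(name): name is "scene" or "side" or "wrist"; returns a dict with "img" (480x640x3 uint8, red, green, blue), "depth" (480x640 float32, m along the optical axis (not along the pixel's ray), 0 where there is no reading), "K" (3x3 intrinsics, pixels), "k1" (the pictures are not rectified: a ray, as slopes to the right and down, at radius r is drawn at 1 + k1 r^2 times it, then the intrinsics apply), "R" (3x3) and "t" (3): a world point X has camera coordinates R X + t. Camera axes: x right, y down, z forward; pixel columns grow to the right and rows downward; lengths in m; the calibration is good to about 2 mm. A picture is of the moment at which its call begins.
- order.job_done(): hands the job in; it is judged then, once.
The state is a dict: "clock": time; "joints": joint angles; "dq": joint speeds; "tau": joint torques, N m; "position": TCP position; "tcp_rot": TCP orientation; "contact_force": force on the tool from outside, world axes, zero at the start; "wrist_torque": the same for the moment, N m; "width": finger opening in m; "grip_force": force on a finger pad.
Only numpy, scipy, OpenCV 4.12 (cv2) and the standard library are available. Lean on these libraries where they do the work, as an engineer would, in place of code of your own. Each camera call takes 0.05 s, during which the arm holds its last target. There are 200 camera calls.

## Working session

There is one attempt and no reset: what is moved stays moved. The work goes in short steps, Python scripts to look and compute and a tool call to move; the robot and the scene stay as the last step left them, time stands still between calls to the robot, and variables do not carry over. Pictures are saved under pics/ and viewed, at most 14 in all, crops included, and the job is handed in when it is done.

Besides the shell and the picture viewer there is one more tool, called after "Request:" by a JSON object that holds its "api" and its "payload", one argument or row to a line. send_rows: Moves the arm, as the interface text tells. Its arguments: {"type":"object","properties":{"deltas":{"type":"array","items":{"type":"object","properties":{"dx":{"type":"number"},"dy":{"type":"number"},"dz":{"type":"number"},"wx":{"type":"number"},"wy":{"type":"number"},"wz":{"type":"number"},"hand":{"type":"number"}}}},"force":{"type":"number"}},"required":["deltas"]}

```bash
mkdir -p pics; cat > h.py <<'E'
import numpy as np, cv2
from rig import sensors, get_image, order
def cam(n):
    c=get_image(n); c['img']=np.ascontiguousarray(c['img']); return c
def ray(c,u,v):
    K=c['K']; p=np.stack([(np.asarray(u,float)-K[0,2])/K[0,0],(np.asarray(v,float)-K[1,2])/K[1,1]],-1)
    q=p.copy()
    for _ in range(8): q=p/(1+c['k1']*(q**2).sum(-1,keepdims=True))
    d=np.concatenate([q,np.ones(q.shape[:-1]+(1,))],-1)
    return -c['R'].T@c['t'], d@c['R'], d
def onz(c,u,v,z):
    o,d,_=ray(c,u,v); return o+d*((z-o[2])/d[...,2])[...,None] if d.ndim>1 else o+d*((z-o[2])/d[2])
def cloud(c):
    v,u=np.mgrid[0:480,0:640]; o,d,_=ray(c,u,v); P=o+d*c['depth'][...,None]; P[c['depth']<=0]=np.nan; return P
def save(c,n): cv2.imwrite('pics/'+n,cv2.cvtColor(c['img'],cv2.COLOR_RGB2BGR))
E
python3 - <<'E'
from h import *
for n in('scene','side','wrist'):
    c=cam(n); save(c,n+'0.png'); print(n,-c['R'].T@c['t'],c['k1'],c['K'][0,0],(c['depth']>0).mean())
    np.savez(n+'0.npz',**c)
E
```

```text
scene [ 0.19877754 -0.7398605   0.64774519] 0.0024845298616809047 456.6007137731853 0.980400390625
side [ 0.00595249 -0.87940241  0.63173978] 0.04602566324327731 516.0758705372957 0.9877669270833334
wrist [0.67537146 0.08533395 0.37312035] -0.00917507126809907 385.4278559022357 0.9962630208333333
```

View pics/scene0.png

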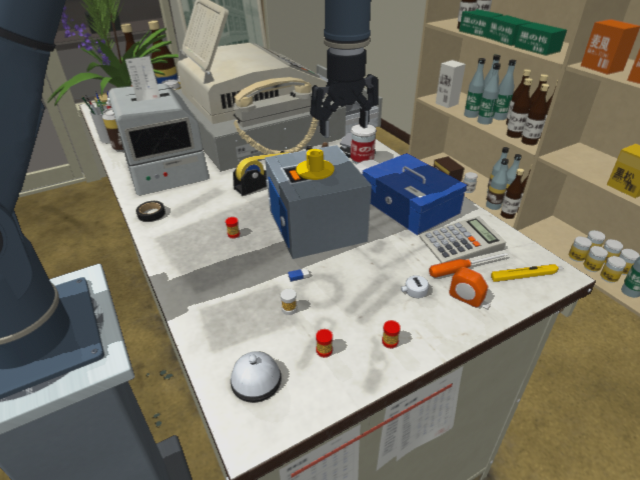

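View pics/side0.png

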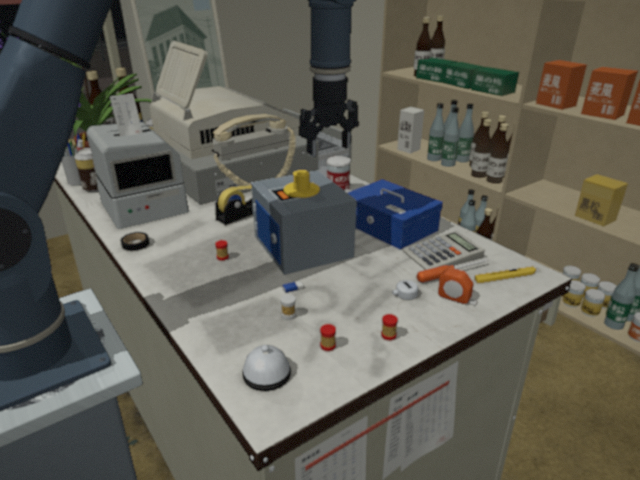

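View pics/wrist0.png

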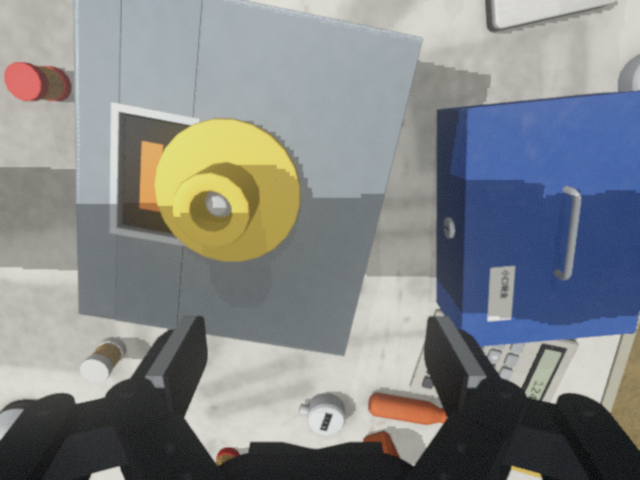

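The scene view shows red tubes at (232,227), (324,343) and (391,333), the white one at (288,300), the bell at (255,375), and the safe with the collar at (316,163). The wrist view shows the collar over the mouth.

```bash
cat >> h.py <<'E'
def reds(c,zlo=0.034,zhi=0.05):
    h=cv2.cvtColor(c['img'],cv2.COLOR_RGB2HSV); P=cloud(c)
    m=((h[...,0]<6)|(h[...,0]>174))&(h[...,1]>170)&(h[...,2]>90)
    n,l,s,_=cv2.connectedComponentsWithStats(m.astype(np.uint8))
    out=[]
    for i in range(1,n):
        if s[i,4]<20: continue
        k=l==i; z=P[k]; t=z[(z[:,2]>zlo)&(z[:,2]<zhi)]
        if len(t)<8 : continue
        r=cv2.minEnclosingCircle(t[:,:2].astype(np.float32))
        out.append((s[i].tolist(),np.round(r[0],4).tolist(),round(r[1],4),np.round(np.nanmax(z[:,2]),3)))
    return out
def circ(p):
    A=np.c_[2*p[:,:2],np.ones(len(p))]; s=np.linalg.lstsq(A,(p[:,:2]**2).sum(1),rcond=None)[0]
    return s[:2],np.sqrt(s[2]+s[0]**2+s[1]**2)
E
python3 - <<'E'
from h import *
for n in('scene','side','wrist'):
    c=dict(np.load(n+'0.npz')); P=cloud(c); print(n)
    for r in reds(c): print(' red',r)
    h=cv2.cvtColor(c['img'],cv2.COLOR_RGB2HSV)
    y=(h[...,0]>20)&(h[...,0]<34)&(h[...,1]>140)
    k=y&(P[...,2]>.184)&(P[...,2]<.21)&(abs(P[...,0]-.62)<.25)&(abs(P[...,1])<.2); q=P[k]
    print(' neck top',k.sum(),cv2.minEnclosingCircle(q[q[:,2]>.19][:,:2].astype(np.float32)) if k.sum()>20 else'', np.median(q[:,2]) if k.any() else '')
    k=y&(P[...,2]>.153)&(P[...,2]<.162); q=P[k]
    print(' flange',k.sum(),cv2.minEnclosingCircle(q[:,:2].astype(np.float32)) if k.sum() else '')
    k=(P[...,2]>.146)&(P[...,2]<.154)&(abs(P[...,1])<.3)&(P[...,0]>.4)&(P[...,0]<.9); q=P[k][:,:2].astype(np.float32)
    print(' top',k.sum(),cv2.minAreaRect(q), np.median(P[k][:,2]))
    # whatever stands 10-300mm on the worktop
c=dict(np.load('scene0.npz')); P=cloud(c)
for u,v in((288,293),(255,358),(300,273),(416,285),(465,285),(440,268)): print((u,v),P[v,u].round(3))
# height map
for n in('scene','side'):
    P=cloud(dict(np.load(n+'0.npz')));
E
```

```text
scene
 red ([226, 217, 11, 10, 89], [0.4403, 0.1006], 0.0146, np.float64(0.045))
 red ([384, 321, 16, 15, 195], [0.5632, -0.339], 0.0144, np.float64(0.045))
 red ([316, 329, 16, 16, 202], [0.453, -0.2968], 0.0148, np.float64(0.045))
 neck top 163 ((0.6235338449478149, 0.03430689498782158), 0.02013396844267845) 0.19237084668302978
 flange 434 ((0.5865700244903564, 0.4935811460018158), 0.5036137104034424)
 top 3105 ((0.624507486820221, 0.03397905081510544), (0.20452149212360382, 0.18082085251808167), 79.6610107421875) 0.14995292299262325
side
 red ([216, 241, 11, 8, 65], [0.4341, 0.0995], 0.0138, np.float64(0.042))
 red ([383, 315, 14, 12, 126], [0.5616, -0.3398], 0.015, np.float64(0.042))
 red ([321, 325, 14, 12, 139], [0.4489, -0.2982], 0.0137, np.float64(0.044))
 neck top 120 ((0.6187360286712646, 0.03572075441479683), 0.01959867961704731) 0.19071005795926266
 flange 307 ((0.4748697578907013, 0.19591426849365234), 0.2575758397579193)
 top 2234 ((0.6217378973960876, 0.037661097943782806), (0.20727667212486267, 0.1818600296974182), 79.88919067382812) 0.1489233841058375
wrist
 neck top 2223 ((0.6248586177825928, 0.03699972480535507), 0.019177839159965515) 0.19345584538341284
 flange 3777 ((0.6246861219406128, 0.03286244720220566), 0.040799058973789215)
 top 84997 ((0.6244591474533081, 0.03680707514286041), (0.20157380402088165, 0.1809508502483368), 79.59944152832031) 0.14998420461872258
(288, 293) [ 0.446 -0.174  0.041]
(255, 358) [ 0.329 -0.296  0.062]
(300, 273) [ 0.506 -0.107  0.012]
(416, 285) [ 0.68  -0.265  0.023]
(465, 285) [ 0.741 -0.329  0.046]
(440, 268) [ 0.754 -0.251  0.024]
```

```bash
cat >> h.py <<'E'
from scipy.spatial.transform import Rotation as Ro
# safe pose, measured from wrist view
SC=np.array([.6245,.0365]); SA=np.deg2rad(-10.4); SX=np.array([np.cos(SA),np.sin(SA)]); SY=np.array([-SX[1],SX[0]])
MOUTH=SC-.045*SX
def down(ydir):  # tool z down, tool y along ydir (rad, world)
    y=np.array([np.cos(ydir),np.sin(ydir),0]); z=np.array([0,0,-1.]); return np.c_[np.cross(y,z),y,z]
def go(p,ydir=None,s=None):
    s=s or sensors.read_state(); R=np.array(s['tcp_rot'])
    T=R if ydir is None else down(ydir)
    d=R.T@(np.array(p)-s['position'])/.04; w=Ro.from_matrix(R.T@T).as_rotvec(degrees=True)/6
    print('to',np.round(p,4),'d',d.round(3),'w',w.round(2))
def st():
    s=sensors.read_state(); print(round(s['clock'],2),np.round(s['position'],4),'w',round(s['width'],4),'g',np.round(s['grip_force'],1),'F',np.round(s['contact_force'],1),'q',np.round(s['joints'],2)); return s
E
python3 - <<'E'
from h import *
s=st(); print(np.round(s['tcp_rot'],3)); print(MOUTH)
go([.6245,.0365,.226],np.pi/2+SA); go([.6245,.0365,.226],-np.pi/2+SA)
go([.6245,.0365,.226])
# objects behind the safe: heights map
for n in('scene','side','wrist'):
    P=cloud(dict(np.load(n+'0.npz'))); k=(P[...,2]>.01)&(P[...,2]<.06)&(P[...,0]>.38)&(P[...,0]<.9)&(P[...,1]>.1)&(P[...,1]<.5)
    h,_,_=np.histogram2d(P[k][:,0],P[k][:,1],bins=[np.arange(.38,.92,.05),np.arange(.1,.51,.05)]); print(n);print(h.astype(int))
E
```

```text
0.15 [0.6747 0.     0.2556] w 0.0856 g 0.0 F [0.1 0.  0.1] q [-0.08  0.58  0.02  1.44 -0.01  1.13 -0.06]
[[-0.     1.    -0.001]
 [ 1.     0.    -0.   ]
 [-0.    -0.001 -1.   ]]
[0.58023928 0.04462336]
to [0.6245 0.0365 0.226 ] d [ 0.912 -1.254  0.742] w [-1.000e-02 -1.000e-02 -1.327e+01]
to [0.6245 0.0365 0.226 ] d [ 0.912 -1.254  0.742] w [-1.000e-02  1.000e-02  1.673e+01]
to [0.6245 0.0365 0.226 ] d [ 0.912 -1.254  0.742] w [0. 0. 0.]
scene
[[ 11   0   0   0   0 324   0   0]
 [ 40   0   0   0   0 285   0   0]
 [  0   0  20 158   0 116  72  64]
 [ 44   0  43 265   0 259   0   0]
 [  0   0   0 101  12 161   0   0]
 [  0   0   0   0   4 165   0   0]
 [  0   0   0   0   4 201   0   0]
 [  0   0   0   0   0 259   0   0]
 [  0   0   0   0   0 145   0   0]
 [  0  59 170  47  40 113   0   0]]
side
[[ 26   0   0   0   0 336   0   0]
 [ 32   0   0   0   0 244   0   0]
 [  0   0  21 192   0 142 106  65]
 [ 82   5  10 279   1 244   1   0]
 [  0   0   0 105  34 133   1   0]
 [  0   0   0   0  11 144   0   0]
 [  0   0   0   0   0 109   1   0]
 [  0   0   0   0   0 158   0   0]
 [  0   0   0   0   0  88   1   0]
 [  0   0  57  13   0 113   1   0]]
wrist
[[  93    0    0    0    0    0    0    0]
 [1126    0    0    0    0    0    0    0]
 [   0    0    0    0    0    0    0    0]
 [   0    0    0    0    0    0    0    0]
 [   0    0    0    0    0    0    0    0]
 [   0    0    0    0    0    0    0    0]
 [   0    0    0    0    0    0    0    0]
 [   0    0    0    0    0    0    0    0]
 [  69  341    0    0    0    0    0    0]
 [  68 1230    0    0    0    0    0    0]]
```

Request:
{"api": "send_rows", "payload": {
  "deltas": [
    {"dx": 0.912,"dy": -1.254,"dz": 0.74,"wz": -5.9,"hand": 1},
    {"dx": 0.912,"dy": -1.254,"dz": 0.74,"wz": -5.9,"hand": 1},
    {"dx": 0.912,"dy": -1.254,"dz": 0.74,"wz": -5.9,"hand": 1},
    {"dx": 0.912,"dy": -1.254,"dz": 0.74,"wz": -5.9,"hand": 1},
    {"dx": 0.912,"dy": -1.254,"dz": 0.74,"wz": -5.9,"hand": 1}
  ]
}}

```text
invalid input at $.deltas[0]: expected keys dx, dy, dz, wx, wy, wz, hand
```

Request:
{"api": "send_rows", "payload": {
  "deltas": [
    {"wz": -5.9,"hand": 1},
    {"wz": -5.9,"hand": 1},
    {"wz": -5.9,"hand": 1},
    {"wz": -5.9,"hand": 1},
    {"wz": -5.9,"hand": 1}
  ]
}}

```text
invalid input at $.deltas[0]: expected keys dx, dy, dz, wx, wy, wz, hand
```

Request:
{"api": "send_rows", "payload": {
  "deltas": [
    {"wz": -1.47,"hand": 1},
    {"wz": -1.47,"hand": 1},
    {"wz": -1.47,"hand": 1},
    {"wz": -1.47,"hand": 1}
  ]
}}

```text
invalid input at $.deltas[0]: expected keys dx, dy, dz, wx, wy, wz, hand
```

```bash
python3 - <<'E'
from h import *
st(); go([.6245,.0365,.182],np.pi/2+SA)
c=cam('wrist'); save(c,'w1.png'); P=cloud(c)
h=cv2.cvtColor(c['img'],cv2.COLOR_RGB2HSV); y=(h[...,0]>20)&(h[...,0]<34)&(h[...,1]>140)
for a,b in((.153,.162),(.189,.2)):
    q=P[y&(P[...,2]>a)&(P[...,2]<b)]; print(cv2.minEnclosingCircle(q[:,:2].astype(np.float32)),len(q))
E
```

```text
0.15 [0.6747 0.     0.2556] w 0.0856 g 0.0 F [0.1 0.  0.1] q [-0.08  0.58  0.02  1.44 -0.01  1.13 -0.06]
to [0.6245 0.0365 0.182 ] d [ 0.912 -1.252  1.842] w [-1.000e-02 -1.000e-02 -1.327e+01]
((0.624793529510498, 0.035579126328229904), 0.04136118292808533) 3778
((0.6248844861984253, 0.03706231713294983), 0.019116990268230438) 1876
```

Request:
{"api": "send_rows", "payload": {
  "deltas": [
    {"dx": 0.912,"dy": -1.254,"dz": 0.74,"wx": 0,"wy": 0,"wz": -5.9,"hand": 1},
    {"dx": 0.912,"dy": -1.254,"dz": 0.74,"wx": 0,"wy": 0,"wz": -5.9,"hand": 1},
    {"dx": 0.912,"dy": -1.254,"dz": 0.74,"wx": 0,"wy": 0,"wz": -5.9,"hand": 1},
    {"dx": 0.912,"dy": -1.254,"dz": 0.74,"wx": 0,"wy": 0,"wz": -5.9,"hand": 1},
    {"dx": 0.912,"dy": -1.254,"dz": 0.74,"wx": 0,"wy": 0,"wz": -5.9,"hand": 1}
  ]
}}

```text
clock: 0.62
position: [0.6244, 0.0369, 0.2266]
tcp_rot: [[-0.585, 0.811, -0.001], [0.811, 0.585, -0.0], [0.0, -0.0, -1.0]]
contact_force: [0.5, -0.4, 0.5]
width: 0.0852
grip_force: 0.0
```

Request:
{"api": "send_rows", "payload": {
  "deltas": [
    {"dx": 0,"dy": 0,"dz": 0,"wx": 0,"wy": 0,"wz": -5.9,"hand": 1},
    {"dx": 0,"dy": 0,"dz": 0,"wx": 0,"wy": 0,"wz": -5.9,"hand": 1},
    {"dx": 0,"dy": 0,"dz": 0,"wx": 0,"wy": 0,"wz": -5.9,"hand": 1},
    {"dx": 0,"dy": 0,"dz": 0,"wx": 0,"wy": 0,"wz": -5.9,"hand": 1},
    {"dx": 0,"dy": 0,"dz": 0,"wx": 0,"wy": 0,"wz": -5.9,"hand": 1}
  ]
}}

```text
clock: 1.03
position: [0.6247, 0.0364, 0.2265]
tcp_rot: [[-0.946, 0.323, -0.0], [0.323, 0.946, -0.0], [0.0, -0.0, -1.0]]
contact_force: [0.1, -1.5, -0.2]
width: 0.0856
grip_force: 0.0
```

Request:
{"api": "send_rows", "payload": {
  "deltas": [
    {"dx": 0,"dy": 0,"dz": 0,"wx": 0,"wy": 0,"wz": -1.47,"hand": 1},
    {"dx": 0,"dy": 0,"dz": 0,"wx": 0,"wy": 0,"wz": -1.47,"hand": 1},
    {"dx": 0,"dy": 0,"dz": 0,"wx": 0,"wy": 0,"wz": -1.47,"hand": 1},
    {"dx": 0,"dy": 0,"dz": 0,"wx": 0,"wy": 0,"wz": -1.47,"hand": 1}
  ]
}}

```text
clock: 1.37
position: [0.6248, 0.0363, 0.2266]
tcp_rot: [[-0.983, 0.184, -0.0], [0.184, 0.983, 0.0], [0.0, 0.0, -1.0]]
contact_force: [-1.0, 0.6, -0.4]
width: 0.0856
grip_force: 0.0
```

```bash
python3 - <<'E'
from h import *
st(); go([.6247,.0365,.182],np.pi/2+SA)
c=cam('wrist'); save(c,'w1.png'); P=cloud(c)
h=cv2.cvtColor(c['img'],cv2.COLOR_RGB2HSV); y=(h[...,0]>20)&(h[...,0]<34)&(h[...,1]>140)
for a,b in((.153,.162),(.189,.2)):
    q=P[y&(P[...,2]>a)&(P[...,2]<b)]; print(cv2.minEnclosingCircle(q[:,:2].astype(np.float32)),len(q))
E
```

```text
1.37 [0.6248 0.0363 0.2266] w 0.0856 g 0.0 F [-1.   0.6 -0.4] q [ 0.09  0.54 -0.35  1.61  0.21  1.03  1.06]
to [0.6247 0.0365 0.182 ] d [0.003 0.004 1.114] w [ 0.   -0.   -0.03]
((0.611283540725708, 0.035061825066804886), 0.03210699185729027) 202
((0.6202576160430908, 0.037692271173000336), 0.01818954385817051) 535
```

Request:
{"api": "send_rows", "payload": {
  "deltas": [
    {"dx": 0,"dy": 0,"dz": 0.6,"wx": 0,"wy": 0,"wz": 0,"hand": 1},
    {"dx": 0,"dy": 0,"dz": 1.1,"wx": 0,"wy": 0,"wz": 0,"hand": 1},
    {"dx": 0,"dy": 0,"dz": 1.1,"wx": 0,"wy": 0,"wz": 0,"hand": 0.7},
    {"dx": 0,"dy": 0,"dz": 1.1,"wx": 0,"wy": 0,"wz": 0,"hand": 0.3},
    {"dx": 0,"dy": 0,"dz": 1.1,"wx": 0,"wy": 0,"wz": 0,"hand": 0.2}
  ],
  "force": 50
}}

```text
clock: 1.83
position: [0.6253, 0.0368, 0.1837]
tcp_rot: [[-0.983, 0.181, 0.001], [0.181, 0.983, 0.0], [-0.001, 0.0, -1.0]]
contact_force: [-0.3, -0.2, 0.6]
width: 0.0514
grip_force: 0.0
```

Request:
{"api": "send_rows", "payload": {
  "deltas": [
    {"dx": 0,"dy": 0,"dz": 0,"wx": 0,"wy": 0,"wz": 0,"hand": 0.2},
    {"dx": 0,"dy": 0,"dz": 0,"wx": 0,"wy": 0,"wz": 0,"hand": 0.2},
    {"dx": 0,"dy": 0,"dz": 0,"wx": 0,"wy": 0,"wz": 0,"hand": 0.2},
    {"dx": 0,"dy": 0,"dz": 0,"wx": 0,"wy": 0,"wz": 0,"hand": 0.2}
  ]
}}

```text
clock: 2.17
position: [0.6256, 0.0367, 0.1843]
tcp_rot: [[-0.984, 0.181, 0.003], [0.181, 0.984, 0.0], [-0.003, 0.001, -1.0]]
contact_force: [-1.5, 0.3, 6.8]
width: 0.0368
grip_force: 50.4
```

Request:
{"api": "send_rows", "payload": {
  "deltas": [
    {"dx": 0,"dy": 0,"dz": -0.5,"wx": 0,"wy": 0,"wz": 0,"hand": 0.2},
    {"dx": 0,"dy": 0,"dz": -1.2,"wx": 0,"wy": 0,"wz": 0,"hand": 0.2},
    {"dx": 0,"dy": 0,"dz": -2,"wx": 0,"wy": 0,"wz": 0,"hand": 0.2},
    {"dx": 0,"dy": 0,"dz": -2,"wx": 0,"wy": 0,"wz": 0,"hand": 0.2}
  ]
}}

```text
clock: 2.5
position: [0.6273, 0.0372, 0.2694]
tcp_rot: [[-0.984, 0.181, 0.009], [0.181, 0.984, 0.001], [-0.009, 0.003, -1.0]]
contact_force: [2.2, 1.6, -0.9]
width: 0.037
grip_force: 50.6
```

Request:
{"api": "send_rows", "payload": {
  "deltas": [
    {"dx": 0.1,"dy": -0.8,"dz": 0,"wx": 0,"wy": 0,"wz": 0,"hand": 0.2},
    {"dx": 0.2,"dy": -1.6,"dz": 0,"wx": 0,"wy": 0,"wz": 0,"hand": 0.2},
    {"dx": 0.3,"dy": -2.4,"dz": 0,"wx": 0,"wy": 0,"wz": 0,"hand": 0.2},
    {"dx": 0.3,"dy": -3.2,"dz": 0,"wx": 0,"wy": 0,"wz": 0,"hand": 0.2},
    {"dx": 0.3,"dy": -4,"dz": 0,"wx": 0,"wy": 0,"wz": 0,"hand": 0.2}
  ]
}}

```text
clock: 2.92
position: [0.5836, -0.1201, 0.2633]
tcp_rot: [[-0.984, 0.18, 0.001], [0.18, 0.984, -0.0], [-0.001, -0.0, -1.0]]
contact_force: [0.6, 0.3, -0.9]
width: 0.0372
grip_force: 50.6
```

Request:
{"api": "send_rows", "payload": {
  "deltas": [
    {"dx": 0,"dy": -0.8,"dz": 0.5,"wx": 0,"wy": 0,"wz": 0,"hand": 0.2},
    {"dx": 0,"dy": -1.6,"dz": 1,"wx": 0,"wy": 0,"wz": 0,"hand": 0.2},
    {"dx": 0,"dy": -2.08,"dz": 2,"wx": 0,"wy": 0,"wz": 0,"hand": 0.2},
    {"dx": 0,"dy": -2.08,"dz": 3,"wx": 0,"wy": 0,"wz": 0,"hand": 0.2},
    {"dx": 0,"dy": -2.08,"dz": 3,"wx": 0,"wy": 0,"wz": 0,"hand": 0.2}
  ]
}}

```text
clock: 3.33
position: [0.5648, -0.2018, 0.1363]
tcp_rot: [[-0.983, 0.183, -0.01], [0.183, 0.983, 0.002], [0.01, 0.0, -1.0]]
contact_force: [-2.1, 1.8, -1.6]
width: 0.037
grip_force: 50.9
```

```bash
python3 - <<'E'
from h import *
st(); go([.57,-.2,.037],np.pi/2+SA)
c=cam('scene'); save(c,'s1.png'); print(reds(c))
c=cam('wrist'); save(c,'w2.png'); print(reds(c))
E
```

```text
3.33 [ 0.5648 -0.2018  0.1363] w 0.037 g 50.9 F [-2.1  1.8 -1.6] q [ 0.46  0.61 -0.31  1.77  0.24  0.81  1.42]
to [ 0.57  -0.2    0.037] d [-0.146  0.068  2.482] w [ 0.   -0.1  -0.03]
[([226, 217, 11, 10, 89], [0.4407, 0.1005], 0.0153, np.float64(0.045)), ([384, 321, 16, 15, 193], [0.5626, -0.3387], 0.0148, np.float64(0.045)), ([316, 329, 16, 16, 202], [0.4527, -0.2973], 0.015, np.float64(0.045))]
[]
```

View pics/s1.png

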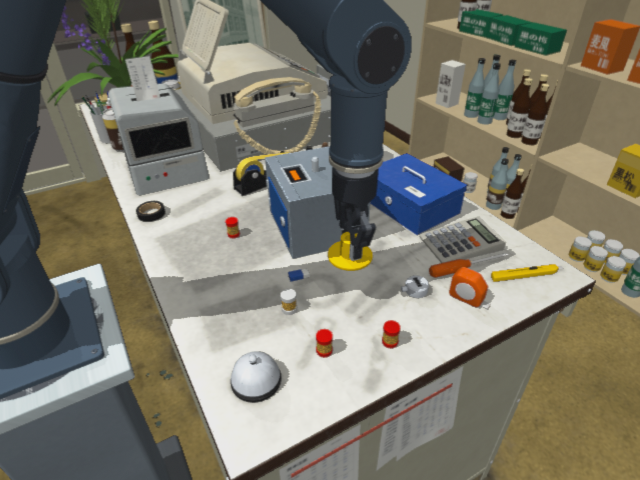

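The view shows the collar held at (350,250) over a clear part of the worktop, with the three red tubes unmoved. I'll set it down.

Request:
{"api": "send_rows", "payload": {
  "deltas": [
    {"dx": 0,"dy": 0,"dz": 0.8,"wx": 0,"wy": 0,"wz": 0,"hand": 0.2},
    {"dx": 0,"dy": 0,"dz": 1.6,"wx": 0,"wy": 0,"wz": 0,"hand": 0.2},
    {"dx": 0,"dy": 0,"dz": 2.2,"wx": 0,"wy": 0,"wz": 0,"hand": 0.2},
    {"dx": 0,"dy": 0,"dz": 2.5,"wx": 0,"wy": 0,"wz": 0,"hand": 0.2},
    {"dx": 0,"dy": 0,"dz": 2.6,"wx": 0,"wy": 0,"wz": 0,"hand": 0.2}
  ]
}}

```text
clock: 3.85
position: [0.5703, -0.1996, 0.0392]
tcp_rot: [[-0.984, 0.179, 0.001], [0.179, 0.984, 0.0], [-0.001, 0.0, -1.0]]
contact_force: [0.3, -0.2, -0.9]
width: 0.0369
grip_force: 50.9
```

Request:
{"api": "send_rows", "payload": {
  "deltas": [
    {"dx": 0,"dy": 0,"dz": 0.05,"wx": 0,"wy": 0,"wz": 0,"hand": 0.2},
    {"dx": 0,"dy": 0,"dz": 0.1,"wx": 0,"wy": 0,"wz": 0,"hand": 0.2},
    {"dx": 0,"dy": 0,"dz": 0.1,"wx": 0,"wy": 0,"wz": 0,"hand": 0.2}
  ]
}}

```text
clock: 4.1
position: [0.5703, -0.2007, 0.0362]
tcp_rot: [[-0.984, 0.18, 0.002], [0.18, 0.984, -0.001], [-0.002, -0.0, -1.0]]
contact_force: [0.3, 0.5, -0.9]
width: 0.037
grip_force: 50.9
```

Request:
{"api": "send_rows", "payload": {
  "deltas": [
    {"dx": 0,"dy": 0,"dz": 0,"wx": 0,"wy": 0,"wz": 0,"hand": 0.6},
    {"dx": 0,"dy": 0,"dz": 0,"wx": 0,"wy": 0,"wz": 0,"hand": 0.8},
    {"dx": 0,"dy": 0,"dz": 0,"wx": 0,"wy": 0,"wz": 0,"hand": 0.8},
    {"dx": 0,"dy": 0,"dz": 0,"wx": 0,"wy": 0,"wz": 0,"hand": 0.8}
  ]
}}

```text
clock: 4.43
position: [0.5694, -0.2007, 0.0352]
tcp_rot: [[-0.984, 0.18, 0.001], [0.18, 0.984, -0.0], [-0.001, -0.0, -1.0]]
contact_force: [0.1, -0.4, -0.2]
width: 0.0684
grip_force: 0.0
```

Request:
{"api": "send_rows", "payload": {
  "deltas": [
    {"dx": 0,"dy": 0,"dz": -0.8,"wx": 0,"wy": 0,"wz": 0,"hand": 0.8},
    {"dx": 0,"dy": 0,"dz": -1.6,"wx": 0,"wy": 0,"wz": 0,"hand": 0.8},
    {"dx": 0,"dy": 0,"dz": -2.5,"wx": 0,"wy": 0,"wz": 0,"hand": 0.8},
    {"dx": 0,"dy": 0,"dz": -3.5,"wx": 0,"wy": 0,"wz": 0,"hand": 0.8},
    {"dx": 0,"dy": 0,"dz": -3.5,"wx": 0,"wy": 0,"wz": 0,"hand": 0.8}
  ]
}}

```text
clock: 4.85
position: [0.5727, -0.2012, 0.1823]
tcp_rot: [[-0.984, 0.181, 0.011], [0.18, 0.984, -0.003], [-0.011, -0.001, -1.0]]
contact_force: [1.9, -0.5, -1.1]
width: 0.0682
grip_force: 0.0
```

```bash
python3 - <<'E'
from h import *
st(); go([.5625,-.339,.174],np.pi/2+SA)
c=cam('wrist'); save(c,'w3.png'); print(reds(c)); P=cloud(c)
h=cv2.cvtColor(c['img'],cv2.COLOR_RGB2HSV); y=(h[...,0]>20)&(h[...,0]<34)&(h[...,1]>140)
for a,b in((.004,.01),(.040,.048)):
    q=P[y&(P[...,2]>a)&(P[...,2]<b)]; print(cv2.minEnclosingCircle(q[:,:2].astype(np.float32)),len(q))
E
```

```text
4.85 [ 0.5727 -0.2012  0.1823] w 0.0682 g 0.0 F [ 1.9 -0.5 -1.1] q [ 0.47  0.55 -0.33  1.72  0.22  0.89  1.44]
to [ 0.5625 -0.339   0.174 ] d [-0.37  -3.434  0.215] w [-0.01  0.1   0.  ]
[]
((0.5748380422592163, -0.18403246998786926), 0.032371051609516144) 831
((0.5707914233207703, -0.193810373544693), 0.017438286915421486) 318
```

Request:
{"api": "send_rows", "payload": {
  "deltas": [
    {"dx": -0.2,"dy": -0.9,"dz": 0,"wx": 0,"wy": 0,"wz": 0,"hand": 0.8},
    {"dx": -0.43,"dy": -1.8,"dz": 0,"wx": 0,"wy": 0,"wz": 0,"hand": 0.8},
    {"dx": -0.43,"dy": -2.7,"dz": 0,"wx": 0,"wy": 0,"wz": 0,"hand": 0.8},
    {"dx": -0.43,"dy": -3.44,"dz": 0,"wx": 0,"wy": 0,"wz": 0,"hand": 0.8},
    {"dx": -0.43,"dy": -3.44,"dz": 0,"wx": 0,"wy": 0,"wz": 0,"hand": 0.8}
  ]
}}

```text
clock: 5.32
position: [0.5577, -0.3474, 0.173]
tcp_rot: [[-0.982, 0.189, -0.003], [0.189, 0.982, -0.004], [0.003, -0.004, -1.0]]
contact_force: [0.4, -1.6, -0.9]
width: 0.0683
grip_force: 0.0
```

Request:
{"api": "send_rows", "payload": {
  "deltas": [
    {"dx": 0,"dy": 0,"dz": 0,"wx": 0,"wy": 0,"wz": 0,"hand": 0.8},
    {"dx": 0,"dy": 0,"dz": 0,"wx": 0,"wy": 0,"wz": 0,"hand": 0.8}
  ]
}}

```text
clock: 5.48
position: [0.5611, -0.3382, 0.1737]
tcp_rot: [[-0.984, 0.18, -0.001], [0.18, 0.984, 0.001], [0.001, 0.001, -1.0]]
contact_force: [0.2, 2.0, 0.2]
width: 0.0682
grip_force: 0.0
```

```bash
python3 - <<'E'
from h import *
st()
c=cam('wrist'); save(c,'w4.png'); print(reds(c)); P=cloud(c)
h=cv2.cvtColor(c['img'],cv2.COLOR_RGB2HSV); y=(h[...,0]>20)&(h[...,0]<34)&(h[...,1]>140)
for a,b in((.004,.01),(.040,.048)):
    q=P[y&(P[...,2]>a)&(P[...,2]<b)]; print(cv2.minEnclosingCircle(q[:,:2].astype(np.float32)) if len(q) else '',len(q))
E
```

```text
5.48 [ 0.5611 -0.3382  0.1737] w 0.0682 g 0.0 F [0.2 2.  0.2] q [ 0.66  0.63 -0.32  1.59  0.23  0.96  1.66]
[]
((0.5690686702728271, -0.1984647810459137), 0.03995463252067566) 1752
((0.568981945514679, -0.20072008669376373), 0.01915178820490837) 1271
```

View pics/w4.png

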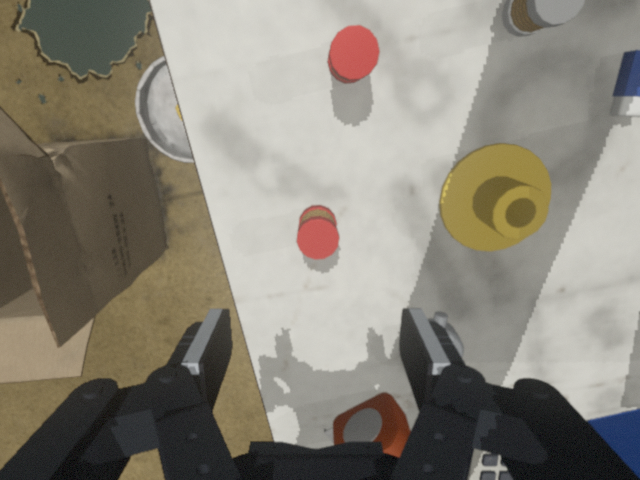

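The wrist view shows the red caps at (318,240) and (354,52), and the collar standing flat at (500,200). I'll relax the red threshold and aim at the nearer tube.

```bash
sed -i 's/(h\[...,1\]>170)&(h\[...,2\]>90)/(h[...,1]>120)\&(h[...,2]>90)/' h.py; python3 - <<'E'
from h import *
c=cam('wrist'); r=reds(c)
for a in r: print(a)
n=min(r,key=lambda a:abs(a[1][0]-.5625)+abs(a[1][1]+.339)); go([*n[1],.04],np.pi/2+SA)
E
```

```text
([328, 26, 50, 53, 2022], [0.4534, -0.2947], 0.0146, np.float64(0.044))
([296, 218, 41, 40, 1278], [0.5634, -0.3361], 0.0144, np.float64(0.044))
to [ 0.5634 -0.3361  0.04  ] d [-0.037  0.032  3.357] w [ 0.01 -0.01  0.02]
```

Request:
{"api": "send_rows", "payload": {
  "deltas": [
    {"dx": -0.04,"dy": 0.03,"dz": 0.9,"wx": 0,"wy": 0,"wz": 0,"hand": 0.7},
    {"dx": -0.04,"dy": 0.03,"dz": 1.8,"wx": 0,"wy": 0,"wz": 0,"hand": 0.7},
    {"dx": -0.04,"dy": 0.03,"dz": 2.6,"wx": 0,"wy": 0,"wz": 0,"hand": 0.7},
    {"dx": -0.04,"dy": 0.03,"dz": 3.1,"wx": 0,"wy": 0,"wz": 0,"hand": 0.7},
    {"dx": -0.04,"dy": 0.03,"dz": 3.4,"wx": 0,"wy": 0,"wz": 0,"hand": 0.7}
  ]
}}

```text
clock: 6.0
position: [0.5624, -0.3359, 0.0359]
tcp_rot: [[-0.984, 0.178, -0.003], [0.178, 0.984, 0.002], [0.003, 0.002, -1.0]]
contact_force: [-0.8, -0.5, -0.6]
width: 0.0597
grip_force: 0.0
```

Request:
{"api": "send_rows", "payload": {
  "deltas": [
    {"dx": 0,"dy": 0,"dz": 0,"wx": 0,"wy": 0,"wz": 0,"hand": 0.5},
    {"dx": 0,"dy": 0,"dz": 0,"wx": 0,"wy": 0,"wz": 0,"hand": 0.1},
    {"dx": 0,"dy": 0,"dz": 0,"wx": 0,"wy": 0,"wz": 0,"hand": 0.1},
    {"dx": 0,"dy": 0,"dz": 0,"wx": 0,"wy": 0,"wz": 0,"hand": 0.1},
    {"dx": 0,"dy": 0,"dz": 0,"wx": 0,"wy": 0,"wz": 0,"hand": 0.1}
  ],
  "force": 60
}}

```text
clock: 6.42
position: [0.5638, -0.3385, 0.0402]
tcp_rot: [[-0.984, 0.18, 0.002], [0.18, 0.984, -0.001], [-0.002, -0.001, -1.0]]
contact_force: [-0.4, 0.8, 2.6]
width: 0.0283
grip_force: 59.3
```

Request:
{"api": "send_rows", "payload": {
  "deltas": [
    {"dx": 0,"dy": 0,"dz": 0,"wx": 0,"wy": 0,"wz": 0,"hand": 0.1},
    {"dx": 0,"dy": 0,"dz": 0,"wx": 0,"wy": 0,"wz": 0,"hand": 0.1}
  ]
}}

```text
clock: 6.58
position: [0.5639, -0.3385, 0.0401]
tcp_rot: [[-0.984, 0.18, 0.002], [0.18, 0.984, -0.001], [-0.002, -0.001, -1.0]]
contact_force: [-2.0, 1.0, 7.3]
width: 0.0286
grip_force: 59.4
```

```bash
python3 - <<'E'
from h import *
s=st(); p=s['position']
go([p[0],p[1],.25],np.pi/2+SA); go([*MOUTH,.25],np.pi/2+SA); go([*(MOUTH-.001*SX),.25],np.pi/2+SA)
E
```

```text
6.58 [ 0.5639 -0.3385  0.0401] w 0.0286 g 59.4 F [-2.   1.   7.3] q [ 0.63  0.79 -0.27  1.69  0.3   0.7   1.6 ]
to [ 0.5639 -0.3385  0.25  ] d [-1.100e-02 -4.000e-03 -5.247e+00] w [-0.01  0.02  0.  ]
to [0.5802 0.0446 0.25  ] d [ 1.313  9.491 -5.256] w [-0.01  0.02  0.  ]
to [0.5793 0.0448 0.25  ] d [ 1.338  9.491 -5.256] w [-0.01  0.02  0.  ]
```

Request:
{"api": "send_rows", "payload": {
  "deltas": [
    {"dx": 0,"dy": 0,"dz": -0.8,"wx": 0,"wy": 0,"wz": 0,"hand": 0.1},
    {"dx": 0,"dy": 0,"dz": -1.7,"wx": 0,"wy": 0,"wz": 0,"hand": 0.1},
    {"dx": 0,"dy": 0,"dz": -2.6,"wx": 0,"wy": 0,"wz": 0,"hand": 0.1},
    {"dx": 0.2,"dy": 0.5,"dz": -3.5,"wx": 0,"wy": 0,"wz": 0,"hand": 0.1},
    {"dx": 0.4,"dy": 1.2,"dz": -4.2,"wx": 0,"wy": 0,"wz": 0,"hand": 0.1}
  ]
}}

```text
clock: 7.0
position: [0.5555, -0.2909, 0.2095]
tcp_rot: [[-0.983, 0.185, 0.002], [0.185, 0.983, -0.003], [-0.002, -0.002, -1.0]]
contact_force: [1.4, 0.4, -1.1]
width: 0.0284
grip_force: 59.5
```

Request:
{"api": "send_rows", "payload": {
  "deltas": [
    {"dx": 0.2,"dy": 0.8,"dz": -0.6,"wx": 0,"wy": 0,"wz": 0,"hand": 0.1},
    {"dx": 0.4,"dy": 1.7,"dz": -1.05,"wx": 0,"wy": 0,"wz": 0,"hand": 0.1},
    {"dx": 0.6,"dy": 2.6,"dz": -1.05,"wx": 0,"wy": 0,"wz": 0,"hand": 0.1},
    {"dx": 0.8,"dy": 3.5,"dz": -1.05,"wx": 0,"wy": 0,"wz": 0,"hand": 0.1},
    {"dx": 0.9,"dy": 4.4,"dz": -1.05,"wx": 0,"wy": 0,"wz": 0,"hand": 0.1}
  ]
}}

```text
clock: 7.42
position: [0.5514, -0.1069, 0.2497]
tcp_rot: [[-0.984, 0.181, 0.001], [0.181, 0.984, -0.001], [-0.001, -0.0, -1.0]]
contact_force: [0.7, 0.2, -1.5]
width: 0.0283
grip_force: 59.5
```

Request:
{"api": "send_rows", "payload": {
  "deltas": [
    {"dx": 0,"dy": 0.9,"dz": 0,"wx": 0,"wy": 0,"wz": 0,"hand": 0.1},
    {"dx": 0,"dy": 1.8,"dz": 0,"wx": 0,"wy": 0,"wz": 0,"hand": 0.1},
    {"dx": 0,"dy": 2.7,"dz": 0,"wx": 0,"wy": 0,"wz": 0,"hand": 0.1},
    {"dx": 0,"dy": 3.5,"dz": 0,"wx": 0,"wy": 0,"wz": 0,"hand": 0.1},
    {"dx": 0,"dy": 3.9,"dz": 0,"wx": 0,"wy": 0,"wz": 0,"hand": 0.1}
  ]
}}

```text
clock: 7.83
position: [0.5805, 0.0503, 0.2493]
tcp_rot: [[-0.984, 0.176, 0.001], [0.176, 0.984, 0.002], [-0.001, 0.003, -1.0]]
contact_force: [-0.0, 1.1, -1.2]
width: 0.0283
grip_force: 59.6
```

Request:
{"api": "send_rows", "payload": {
  "deltas": [
    {"dx": 0,"dy": 0,"dz": 0,"wx": 0,"wy": 0,"wz": 0,"hand": 0.1},
    {"dx": 0,"dy": 0,"dz": 0,"wx": 0,"wy": 0,"wz": 0,"hand": 0.1},
    {"dx": 0,"dy": 0,"dz": 0,"wx": 0,"wy": 0,"wz": 0,"hand": 0.1}
  ]
}}

```text
clock: 8.08
position: [0.5803, 0.044, 0.2487]
tcp_rot: [[-0.983, 0.181, -0.0], [0.181, 0.983, -0.001], [0.0, -0.001, -1.0]]
contact_force: [-0.4, -1.3, -0.8]
width: 0.0288
grip_force: 59.6
```

```bash
python3 - <<'E'
from h import *
st(); go([*(MOUTH-.001*SX),.2],np.pi/2+SA)
c=cam('wrist'); save(c,'w5.png'); P=cloud(c); np.savez('w5.npz',**c)
k=(P[...,2]>.147)&(P[...,2]<.153); h=cv2.cvtColor(c['img'],cv2.COLOR_RGB2HSV)
q=P[k][:,:2].astype(np.float32); print(cv2.minAreaRect(q),k.sum())
E
```

```text
8.08 [0.5803 0.044  0.2487] w 0.0288 g 59.6 F [-0.4 -1.3 -0.8] q [ 0.1   0.46 -0.39  1.69  0.2   1.03  1.04]
to [0.5793 0.0448 0.2   ] d [0.028 0.018 1.218] w [-0.01 -0.   -0.  ]
((0.6246301531791687, 0.03760530799627304), (0.2017073631286621, 0.18028822541236877), 79.65184783935547) 52905
```

View pics/w5.png

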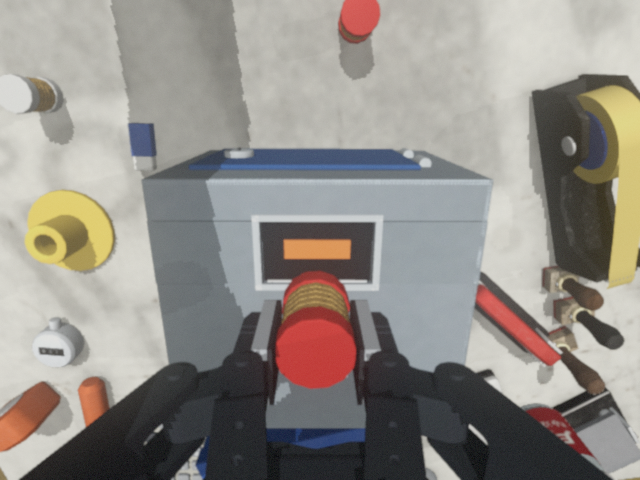

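The tube sits well in the fingers at (318,330), and the mouth frame is at (318,252). I'll check the mouth centre directly.

```bash
python3 - <<'E'
from h import *
c=dict(np.load('w5.npz'))
u=np.array([252,382,252,382.]); v=np.array([216,216,252,252.])
p=onz(c,u,v,.15); print(p.round(4)); 
# in safe frame
q=(p[:,:2]-SC); print(np.c_[q@SX,q@SY].round(4))
g=c['img'].astype(int).sum(2); 
for vv in (225,250,): print(vv,[(i,int(g[vv,i])) for i in list(range(246,270,2))+list(range(366,390,2))])
print([(i,int(g[i,275])) for i in range(208,236,2)]+[(i,int(g[i,262])) for i in range(270,296,2)])
E
```

```text
[[0.5508 0.0125 0.15  ]
 [0.5644 0.0869 0.15  ]
 [0.5727 0.0073 0.15  ]
 [0.5867 0.0842 0.15  ]]
[[-0.0681 -0.0369]
 [-0.0682  0.0388]
 [-0.0457 -0.0381]
 [-0.0458  0.0401]]
225 [(246, 482), (248, 487), (250, 492), (252, 599), (254, 623), (256, 621), (258, 569), (260, 272), (262, 202), (264, 213), (266, 200), (268, 208), (366, 204), (368, 203), (370, 200), (372, 221), (374, 321), (376, 583), (378, 619), (380, 616), (382, 577), (384, 480), (386, 474), (388, 478)]
250 [(246, 490), (248, 491), (250, 495), (252, 519), (254, 611), (256, 620), (258, 611), (260, 448), (262, 277), (264, 194), (266, 204), (268, 201), (366, 199), (368, 204), (370, 210), (372, 296), (374, 509), (376, 618), (378, 620), (380, 595), (382, 495), (384, 485), (386, 481), (388, 482)]
[(208, 508), (210, 498), (212, 502), (214, 525), (216, 608), (218, 618), (220, 601), (222, 344), (224, 213), (226, 204), (228, 208), (230, 200), (232, 203), (234, 196), (270, 311), (272, 329), (274, 346), (276, 337), (278, 352), (280, 376), (282, 403), (284, 554), (286, 618), (288, 625), (290, 559), (292, 485), (294, 482)]
```

Request:
{"api": "send_rows", "payload": {
  "deltas": [
    {"dx": 0.01,"dy": 0.04,"dz": 0.6,"wx": 0,"wy": 0,"wz": 0,"hand": 0.1},
    {"dx": 0.01,"dy": 0.04,"dz": 1.1,"wx": 0,"wy": 0,"wz": 0,"hand": 0.1},
    {"dx": 0.01,"dy": 0.04,"dz": 1.35,"wx": 0,"wy": 0,"wz": 0,"hand": 0.1},
    {"dx": 0.01,"dy": 0.04,"dz": 1.35,"wx": 0,"wy": 0,"wz": 0,"hand": 0.1},
    {"dx": 0.01,"dy": 0.04,"dz": 1.5,"wx": 0,"wy": 0,"wz": 0,"hand": 0.1}
  ]
}}

```text
clock: 8.55
position: [0.5809, 0.046, 0.1895]
tcp_rot: [[-0.983, 0.181, 0.001], [0.181, 0.983, -0.0], [-0.001, 0.0, -1.0]]
contact_force: [1.9, 0.5, -1.4]
width: 0.0282
grip_force: 59.6
```

Request:
{"api": "send_rows", "payload": {
  "deltas": [
    {"dx": 0,"dy": 0,"dz": 0.1,"wx": 0,"wy": 0,"wz": 0,"hand": 0.1},
    {"dx": 0,"dy": 0,"dz": 0.2,"wx": 0,"wy": 0,"wz": 0,"hand": 0.1},
    {"dx": 0,"dy": 0,"dz": 0.3,"wx": 0,"wy": 0,"wz": 0,"hand": 0.1},
    {"dx": 0,"dy": 0,"dz": 0.4,"wx": 0,"wy": 0,"wz": 0,"hand": 0.1},
    {"dx": 0,"dy": 0,"dz": 0.5,"wx": 0,"wy": 0,"wz": 0,"hand": 0.1}
  ]
}}

```text
clock: 8.97
position: [0.5801, 0.0472, 0.1701]
tcp_rot: [[-0.984, 0.18, 0.001], [0.18, 0.984, 0.0], [-0.001, 0.001, -1.0]]
contact_force: [-6.0, 1.4, 5.4]
width: 0.0281
grip_force: 60.4
```

Request:
{"api": "send_rows", "payload": {
  "deltas": [
    {"dx": 0,"dy": -0.02,"dz": 0.15,"wx": 0,"wy": 0,"wz": 0,"hand": 0.1},
    {"dx": 0,"dy": -0.02,"dz": 0.3,"wx": 0,"wy": 0,"wz": 0,"hand": 0.1},
    {"dx": 0,"dy": -0.02,"dz": 0.45,"wx": 0,"wy": 0,"wz": 0,"hand": 0.1},
    {"dx": 0,"dy": -0.02,"dz": 0.6,"wx": 0,"wy": 0,"wz": 0,"hand": 0.1},
    {"dx": 0,"dy": -0.02,"dz": 0.68,"wx": 0,"wy": 0,"wz": 0,"hand": 0.1}
  ]
}}

```text
clock: 9.38
position: [0.5799, 0.0457, 0.1407]
tcp_rot: [[-0.984, 0.18, -0.001], [0.18, 0.984, -0.0], [0.001, -0.0, -1.0]]
contact_force: [-2.2, 1.2, 0.6]
width: 0.0284
grip_force: 60.0
```

```bash
python3 - <<'E'
from h import *
st(); c=cam('wrist'); save(c,'w6.png')
E
```

```text
9.38 [0.5799 0.0457 0.1407] w 0.0284 g 60.0 F [-2.2  1.2  0.6] q [ 0.07  0.58 -0.35  1.82  0.27  0.79  0.97]
```

View pics/w6.png

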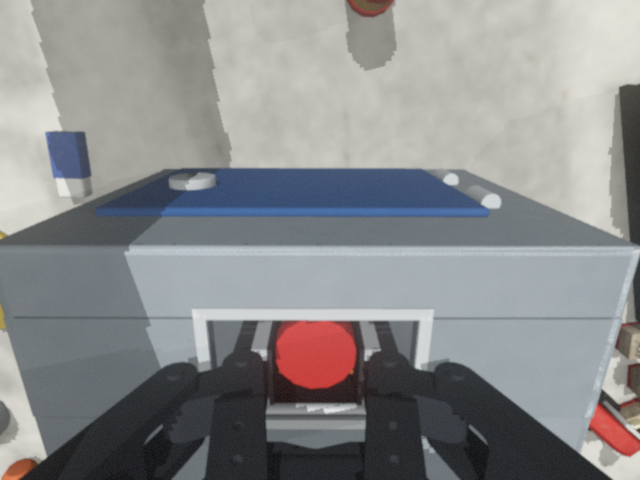

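The tube is centred in the mouth at (316,352), its top just below the rim. I'll release, rise, shut the fingers and push.

Request:
{"api": "send_rows", "payload": {
  "deltas": [
    {"dx": 0,"dy": 0,"dz": 0,"wx": 0,"wy": 0,"wz": 0,"hand": 0.4},
    {"dx": 0,"dy": 0,"dz": 0,"wx": 0,"wy": 0,"wz": 0,"hand": 0.41},
    {"dx": 0,"dy": 0,"dz": 0,"wx": 0,"wy": 0,"wz": 0,"hand": 0.41},
    {"dx": 0,"dy": 0,"dz": -0.4,"wx": 0,"wy": 0,"wz": 0,"hand": 0.41},
    {"dx": 0,"dy": 0,"dz": -0.9,"wx": 0,"wy": 0,"wz": 0,"hand": 0.41}
  ]
}}

```text
clock: 9.85
position: [0.5795, 0.0457, 0.1768]
tcp_rot: [[-0.984, 0.18, -0.003], [0.18, 0.984, -0.0], [0.002, -0.001, -1.0]]
contact_force: [0.3, 0.1, -0.4]
width: 0.0352
grip_force: 0.0
```

Request:
{"api": "send_rows", "payload": {
  "deltas": [
    {"dx": 0.12,"dy": 0,"dz": -0.5,"wx": 0,"wy": 0,"wz": 0,"hand": 0.41},
    {"dx": 0.12,"dy": 0,"dz": -0.5,"wx": 0,"wy": 0,"wz": 0,"hand": 0},
    {"dx": 0.12,"dy": 0,"dz": -0.5,"wx": 0,"wy": 0,"wz": 0,"hand": 0},
    {"dx": 0.12,"dy": 0,"dz": -0.5,"wx": 0,"wy": 0,"wz": 0,"hand": 0},
    {"dx": 0.12,"dy": 0,"dz": -0.5,"wx": 0,"wy": 0,"wz": 0,"hand": 0}
  ]
}}

```text
clock: 10.27
position: [0.5756, 0.0465, 0.197]
tcp_rot: [[-0.984, 0.18, -0.0], [0.18, 0.984, -0.0], [0.0, -0.0, -1.0]]
contact_force: [-0.1, -0.9, -0.5]
width: 0.0
grip_force: 0.0
```

```bash
python3 - <<'E'
from h import *
st(); go([*(MOUTH-.005*SX),.134],np.pi/2+SA); c=cam('wrist'); save(c,'w7.png'); P=cloud(c)
for a in reds(c,.05,.2): print(a)
E
```

```text
10.27 [0.5756 0.0465 0.197 ] w 0.0 g 0.0 F [-0.1 -0.9 -0.5] q [ 0.09  0.51 -0.38  1.77  0.23  0.91  1.  ]
to [0.5753 0.0455 0.134 ] d [ 0.002 -0.025  1.575] w [-0. -0.  0.]
```

View pics/w7.png

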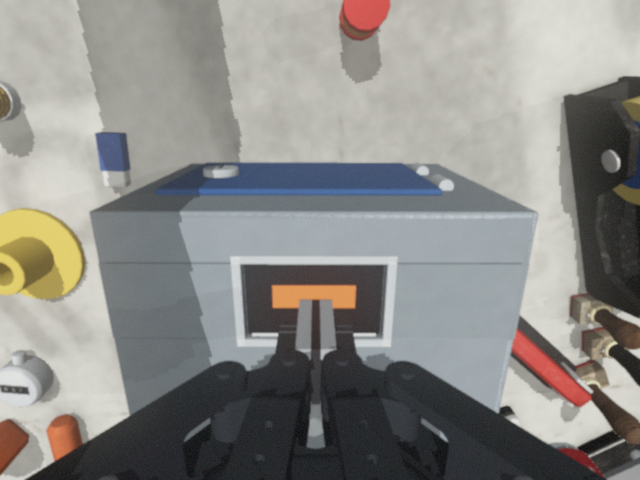

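The red tube has dropped in: the flap is shut, its orange label level at (314,296). Now the tube on the robot's side.

```bash
sed -i 's/SC=np.array(\[.6245,.0365\])/SC=np.array([.6246,.0374])/' h.py; python3 - <<'E'
from h import *
for n in('wrist','scene'):
  for a in reds(cam(n)): print(n,a)
go([.44,.1005,.2],np.pi/2+SA)
E
```

```text
wrist ([340, 0, 50, 39, 1302], [0.4404, 0.1037], 0.0144, np.float64(0.044))
wrist ([513, 330, 80, 77, 1926], [0.738, 0.2278], 0.0544, np.float64(0.048))
wrist ([560, 449, 42, 27, 313], [0.8752, 0.2742], 0.0047, np.float64(0.037))
scene ([351, 141, 23, 21, 253], [0.8925, 0.2368], 0.0303, np.float64(0.074))
scene ([225, 217, 13, 10, 104], [0.4389, 0.1015], 0.0165, np.float64(0.045))
scene ([316, 329, 16, 16, 217], [0.4532, -0.2966], 0.0154, np.float64(0.045))
to [0.44   0.1005 0.2   ] d [ 3.572  0.714 -0.076] w [-0.   -0.01  0.  ]
```

Request:
{"api": "send_rows", "payload": {
  "deltas": [
    {"dx": 0.3,"dy": 0.1,"dz": -0.4,"wx": 0,"wy": 0,"wz": 0,"hand": 0.3},
    {"dx": 1.1,"dy": 0.3,"dz": -0.4,"wx": 0,"wy": 0,"wz": 0,"hand": 0.7},
    {"dx": 2,"dy": 0.5,"dz": -0.4,"wx": 0,"wy": 0,"wz": 0,"hand": 0.7},
    {"dx": 2.9,"dy": 0.76,"dz": 0.1,"wx": 0,"wy": 0,"wz": 0,"hand": 0.7},
    {"dx": 3.58,"dy": 0.76,"dz": 0.65,"wx": 0,"wy": 0,"wz": 0,"hand": 0.7}
  ]
}}

```text
clock: 10.83
position: [0.4388, 0.1047, 0.1721]
tcp_rot: [[-0.984, 0.178, 0.003], [0.178, 0.984, 0.002], [-0.002, 0.002, -1.0]]
contact_force: [0.8, 1.0, -1.0]
width: 0.0589
grip_force: 0.0
```

Request:
{"api": "send_rows", "payload": {
  "deltas": [
    {"dx": 0,"dy": 0,"dz": 0,"wx": 0,"wy": 0,"wz": 0,"hand": 0.7},
    {"dx": 0,"dy": 0,"dz": 0,"wx": 0,"wy": 0,"wz": 0,"hand": 0.7},
    {"dx": 0,"dy": 0,"dz": 0,"wx": 0,"wy": 0,"wz": 0,"hand": 0.7}
  ]
}}

```text
clock: 11.08
position: [0.441, 0.1026, 0.1717]
tcp_rot: [[-0.984, 0.18, 0.001], [0.18, 0.984, 0.0], [-0.001, 0.0, -1.0]]
contact_force: [0.2, 0.7, -0.7]
width: 0.06
grip_force: 0.0
```

```bash
python3 - <<'E'
from h import *
st()
for a in reds(cam('wrist')): print(a); go([*a[1],.039],np.pi/2+SA)
E
```

```text
11.08 [0.441  0.1026 0.1717] w 0.06 g 0.0 F [ 0.2  0.7 -0.7] q [-0.04  0.38 -0.4   2.1   0.23  0.7   0.81]
([296, 211, 42, 43, 1416], [0.4393, 0.1046], 0.0147, np.float64(0.045))
to [0.4393 0.1046 0.039 ] d [0.069 0.038 3.322] w [ 0.01  0.01 -0.  ]
([452, 465, 26, 15, 224], [0.6934, 0.1893], 0.0058, np.float64(0.234))
to [0.6934 0.1893 0.039 ] d [-5.796  3.269  3.332] w [ 0.01  0.01 -0.  ]
```

Request:
{"api": "send_rows", "payload": {
  "deltas": [
    {"dx": 0.05,"dy": 0.03,"dz": 0.9,"wx": 0,"wy": 0,"wz": 0,"hand": 0.7},
    {"dx": 0.05,"dy": 0.03,"dz": 1.8,"wx": 0,"wy": 0,"wz": 0,"hand": 0.7},
    {"dx": 0.05,"dy": 0.03,"dz": 2.6,"wx": 0,"wy": 0,"wz": 0,"hand": 0.7},
    {"dx": 0.05,"dy": 0.03,"dz": 3.1,"wx": 0,"wy": 0,"wz": 0,"hand": 0.7},
    {"dx": 0.05,"dy": 0.03,"dz": 3.32,"wx": 0,"wy": 0,"wz": 0,"hand": 0.7}
  ]
}}

```text
clock: 11.55
position: [0.4388, 0.1037, 0.0364]
tcp_rot: [[-0.983, 0.181, -0.002], [0.181, 0.983, -0.001], [0.002, -0.001, -1.0]]
contact_force: [-0.4, 0.7, 0.8]
width: 0.0597
grip_force: 0.0
```

Request:
{"api": "send_rows", "payload": {
  "deltas": [
    {"dx": 0,"dy": 0,"dz": 0,"wx": 0,"wy": 0,"wz": 0,"hand": 0.5},
    {"dx": 0,"dy": 0,"dz": 0,"wx": 0,"wy": 0,"wz": 0,"hand": 0.1},
    {"dx": 0,"dy": 0,"dz": 0,"wx": 0,"wy": 0,"wz": 0,"hand": 0.1},
    {"dx": 0,"dy": 0,"dz": 0,"wx": 0,"wy": 0,"wz": 0,"hand": 0.1},
    {"dx": 0,"dy": 0,"dz": 0,"wx": 0,"wy": 0,"wz": 0,"hand": 0.1}
  ]
}}

```text
clock: 11.97
position: [0.4392, 0.104, 0.0398]
tcp_rot: [[-0.984, 0.181, 0.002], [0.181, 0.984, 0.001], [-0.002, 0.001, -1.0]]
contact_force: [0.3, -0.3, 2.7]
width: 0.0285
grip_force: 59.2
```

Request:
{"api": "send_rows", "payload": {
  "deltas": [
    {"dx": 0,"dy": 0,"dz": 0,"wx": 0,"wy": 0,"wz": 0,"hand": 0.1},
    {"dx": 0,"dy": 0,"dz": -0.9,"wx": 0,"wy": 0,"wz": 0,"hand": 0.1},
    {"dx": 0,"dy": 0,"dz": -1.8,"wx": 0,"wy": 0,"wz": 0,"hand": 0.1},
    {"dx": 0,"dy": 0,"dz": -2.7,"wx": 0,"wy": 0,"wz": 0,"hand": 0.1},
    {"dx": 0,"dy": 0,"dz": -3.6,"wx": 0,"wy": 0,"wz": 0,"hand": 0.1}
  ]
}}

```text
clock: 12.38
position: [0.4377, 0.1039, 0.1848]
tcp_rot: [[-0.984, 0.18, -0.0], [0.18, 0.984, 0.0], [0.0, 0.0, -1.0]]
contact_force: [1.0, 0.1, -1.9]
width: 0.0285
grip_force: 59.5
```

Request:
{"api": "send_rows", "payload": {
  "deltas": [
    {"dx": 0,"dy": 0,"dz": -0.9,"wx": 0,"wy": 0,"wz": 0,"hand": 0.1},
    {"dx": 0,"dy": 0,"dz": -1.65,"wx": 0,"wy": 0,"wz": 0,"hand": 0.1},
    {"dx": 0,"dy": 0,"dz": -1.65,"wx": 0,"wy": 0,"wz": 0,"hand": 0.1}
  ]
}}

```text
clock: 12.63
position: [0.4405, 0.1049, 0.2545]
tcp_rot: [[-0.984, 0.181, 0.009], [0.181, 0.984, 0.002], [-0.009, 0.004, -1.0]]
contact_force: [0.7, 0.3, -0.9]
width: 0.0282
grip_force: 59.5
```

```bash
python3 - <<'E'
from h import *
st(); go([*(MOUTH-.001*SX),.191],np.pi/2+SA)
E
```

```text
12.63 [0.4405 0.1049 0.2545] w 0.0282 g 59.5 F [ 0.7  0.3 -0.9] q [ 0.03  0.27 -0.46  1.99  0.15  0.91  0.87]
to [0.5794 0.0457 0.191 ] d [-3.669 -0.834  1.616] w [ 0.03  0.08 -0.  ]
```

Request:
{"api": "send_rows", "payload": {
  "deltas": [
    {"dx": -0.9,"dy": -0.2,"dz": 0,"wx": 0,"wy": 0,"wz": 0,"hand": 0.1},
    {"dx": -1.8,"dy": -0.4,"dz": 0,"wx": 0,"wy": 0,"wz": 0,"hand": 0.1},
    {"dx": -2.7,"dy": -0.6,"dz": 0,"wx": 0,"wy": 0,"wz": 0,"hand": 0.1},
    {"dx": -3.4,"dy": -0.79,"dz": 0,"wx": 0,"wy": 0,"wz": 0,"hand": 0.1},
    {"dx": -3.71,"dy": -0.79,"dz": 0,"wx": 0,"wy": 0,"wz": 0,"hand": 0.1}
  ]
}}

```text
clock: 13.05
position: [0.5815, 0.0426, 0.248]
tcp_rot: [[-0.983, 0.184, 0.001], [0.184, 0.983, -0.001], [-0.001, -0.001, -1.0]]
contact_force: [0.2, -0.0, -1.3]
width: 0.0283
grip_force: 59.5
```

Request:
{"api": "send_rows", "payload": {
  "deltas": [
    {"dx": 0,"dy": 0,"dz": 0.4,"wx": 0,"wy": 0,"wz": 0,"hand": 0.1},
    {"dx": 0,"dy": 0,"dz": 0.8,"wx": 0,"wy": 0,"wz": 0,"hand": 0.1},
    {"dx": 0,"dy": 0,"dz": 1.1,"wx": 0,"wy": 0,"wz": 0,"hand": 0.1},
    {"dx": 0,"dy": 0,"dz": 1.3,"wx": 0,"wy": 0,"wz": 0,"hand": 0.1},
    {"dx": 0,"dy": 0,"dz": 1.3,"wx": 0,"wy": 0,"wz": 0,"hand": 0.1}
  ]
}}

```text
clock: 13.47
position: [0.5775, 0.0459, 0.195]
tcp_rot: [[-0.984, 0.18, -0.003], [0.18, 0.984, -0.0], [0.003, -0.001, -1.0]]
contact_force: [-0.5, -0.2, -0.7]
width: 0.0282
grip_force: 59.5
```

```bash
python3 - <<'E'
from h import *
st(); go([*(MOUTH-.001*SX),.142],np.pi/2+SA)
E
```

```text
13.47 [0.5775 0.0459 0.195 ] w 0.0282 g 59.5 F [-0.5 -0.2 -0.7] q [ 0.1   0.52 -0.39  1.77  0.24  0.91  0.99]
to [0.5794 0.0457 0.142 ] d [-0.049  0.005  1.324] w [-0.01 -0.03  0.  ]
```

Request:
{"api": "send_rows", "payload": {
  "deltas": [
    {"dx": -0.02,"dy": 0,"dz": 0.1,"wx": 0,"wy": 0,"wz": 0,"hand": 0.1},
    {"dx": -0.02,"dy": 0,"dz": 0.25,"wx": 0,"wy": 0,"wz": 0,"hand": 0.1},
    {"dx": -0.02,"dy": 0,"dz": 0.4,"wx": 0,"wy": 0,"wz": 0,"hand": 0.1},
    {"dx": -0.02,"dy": 0,"dz": 0.55,"wx": 0,"wy": 0,"wz": 0,"hand": 0.1},
    {"dx": -0.02,"dy": 0,"dz": 0.7,"wx": 0,"wy": 0,"wz": 0,"hand": 0.1}
  ]
}}

```text
clock: 13.88
position: [0.5791, 0.0468, 0.1697]
tcp_rot: [[-0.984, 0.18, 0.001], [0.18, 0.984, 0.0], [-0.001, 0.001, -1.0]]
contact_force: [-5.2, 1.6, 5.7]
width: 0.0284
grip_force: 60.5
```

Request:
{"api": "send_rows", "payload": {
  "deltas": [
    {"dx": 0,"dy": 0,"dz": 0.15,"wx": 0,"wy": 0,"wz": 0,"hand": 0.1},
    {"dx": 0,"dy": 0,"dz": 0.3,"wx": 0,"wy": 0,"wz": 0,"hand": 0.1},
    {"dx": 0,"dy": 0,"dz": 0.45,"wx": 0,"wy": 0,"wz": 0,"hand": 0.1},
    {"dx": 0,"dy": 0,"dz": 0.6,"wx": 0,"wy": 0,"wz": 0,"hand": 0.1},
    {"dx": 0,"dy": 0,"dz": 0.65,"wx": 0,"wy": 0,"wz": 0,"hand": 0.1}
  ]
}}

```text
clock: 14.3
position: [0.5789, 0.0459, 0.1416]
tcp_rot: [[-0.984, 0.18, -0.001], [0.18, 0.984, -0.0], [0.001, -0.0, -1.0]]
contact_force: [-2.8, 0.5, 0.9]
width: 0.0284
grip_force: 60.0
```

Request:
{"api": "send_rows", "payload": {
  "deltas": [
    {"dx": 0,"dy": 0,"dz": 0,"wx": 0,"wy": 0,"wz": 0,"hand": 0.4},
    {"dx": 0,"dy": 0,"dz": 0,"wx": 0,"wy": 0,"wz": 0,"hand": 0.41},
    {"dx": 0,"dy": 0,"dz": 0,"wx": 0,"wy": 0,"wz": 0,"hand": 0.41},
    {"dx": 0,"dy": 0,"dz": -0.4,"wx": 0,"wy": 0,"wz": 0,"hand": 0.41},
    {"dx": 0,"dy": 0,"dz": -0.9,"wx": 0,"wy": 0,"wz": 0,"hand": 0.41}
  ]
}}

```text
clock: 14.72
position: [0.5787, 0.0459, 0.178]
tcp_rot: [[-0.984, 0.18, -0.003], [0.18, 0.984, -0.0], [0.003, -0.001, -1.0]]
contact_force: [1.1, -0.1, 0.6]
width: 0.0349
grip_force: 0.0
```

Request:
{"api": "send_rows", "payload": {
  "deltas": [
    {"dx": 0,"dy": 0,"dz": -0.7,"wx": 0,"wy": 0,"wz": 0,"hand": 0.41},
    {"dx": 0,"dy": 0,"dz": -1.7,"wx": 0,"wy": 0,"wz": 0,"hand": 0.41},
    {"dx": 0,"dy": 0,"dz": -1.7,"wx": 0,"wy": 0,"wz": 0,"hand": 0.41},
    {"dx": 0,"dy": 0,"dz": -1.7,"wx": 0,"wy": 0,"wz": 0,"hand": 0.41}
  ]
}}

```text
clock: 15.05
position: [0.5816, 0.0462, 0.2497]
tcp_rot: [[-0.984, 0.181, 0.007], [0.181, 0.984, 0.001], [-0.007, 0.002, -1.0]]
contact_force: [-0.6, -0.6, -1.3]
width: 0.0349
grip_force: 0.0
```

```bash
python3 - <<'E'
from h import *
st(); c=cam('wrist'); save(c,'w8.png'); P=cloud(c)
h=cv2.cvtColor(c['img'],cv2.COLOR_RGB2HSV); k=(h[...,0]>8)&(h[...,0]<18)&(h[...,1]>120)&(P[...,2]>.12)&(P[...,2]<.155)
print('flap label z',np.percentile(P[k][:,2],[5,50,95]).round(4),P[k].mean(0).round(3),k.sum())
for a in reds(cam('scene')): print(a); 
go([.453,-.2965,.2],np.pi/2+SA)
E
```

```text
15.05 [0.5816 0.0462 0.2497] w 0.0349 g 0.0 F [-0.6 -0.6 -1.3] q [ 0.11  0.46 -0.41  1.69  0.21  1.02  1.02]
flap label z [0.1472 0.1482 0.1492] [0.578 0.046 0.148] 1343
([351, 141, 22, 21, 253], [0.8896, 0.2352], 0.0293, np.float64(0.074))
([316, 329, 16, 16, 217], [0.4523, -0.2964], 0.0159, np.float64(0.045))
to [ 0.453  -0.2965  0.2   ] d [ 1.573 -8.987  1.166] w [-0.    0.01 -0.  ]
```

The second tube is in too, with the flap label level at z 0.148. Now the last one.

Request:
{"api": "send_rows", "payload": {
  "deltas": [
    {"dx": 0.2,"dy": -0.9,"dz": 0,"wx": 0,"wy": 0,"wz": 0,"hand": 0.7},
    {"dx": 0.4,"dy": -1.8,"dz": 0,"wx": 0,"wy": 0,"wz": 0,"hand": 0.7},
    {"dx": 0.6,"dy": -2.7,"dz": 0,"wx": 0,"wy": 0,"wz": 0,"hand": 0.7},
    {"dx": 0.8,"dy": -3.6,"dz": 0,"wx": 0,"wy": 0,"wz": 0,"hand": 0.7},
    {"dx": 1,"dy": -4.5,"dz": 0,"wx": 0,"wy": 0,"wz": 0,"hand": 0.7}
  ]
}}

```text
clock: 15.57
position: [0.5064, -0.1254, 0.2455]
tcp_rot: [[-0.984, 0.18, -0.002], [0.18, 0.984, 0.0], [0.002, -0.0, -1.0]]
contact_force: [0.9, -0.7, 0.0]
width: 0.0598
grip_force: 0.0
```

Request:
{"api": "send_rows", "payload": {
  "deltas": [
    {"dx": 0.2,"dy": -0.9,"dz": 0.2,"wx": 0,"wy": 0,"wz": 0,"hand": 0.7},
    {"dx": 0.4,"dy": -1.8,"dz": 0.5,"wx": 0,"wy": 0,"wz": 0,"hand": 0.7},
    {"dx": 0.55,"dy": -2.7,"dz": 0.8,"wx": 0,"wy": 0,"wz": 0,"hand": 0.7},
    {"dx": 0.55,"dy": -3.6,"dz": 1.2,"wx": 0,"wy": 0,"wz": 0,"hand": 0.7},
    {"dx": 0.55,"dy": -4.48,"dz": 1.8,"wx": 0,"wy": 0,"wz": 0,"hand": 0.7}
  ]
}}

```text
clock: 15.98
position: [0.4532, -0.2976, 0.1748]
tcp_rot: [[-0.984, 0.181, 0.001], [0.181, 0.984, -0.001], [-0.001, -0.001, -1.0]]
contact_force: [0.7, -1.2, 0.1]
width: 0.0597
grip_force: 0.0
```

Request:
{"api": "send_rows", "payload": {
  "deltas": [
    {"dx": 0,"dy": 0,"dz": 0,"wx": 0,"wy": 0,"wz": 0,"hand": 0.7},
    {"dx": 0,"dy": 0,"dz": 0,"wx": 0,"wy": 0,"wz": 0,"hand": 0.7},
    {"dx": 0,"dy": 0,"dz": 0,"wx": 0,"wy": 0,"wz": 0,"hand": 0.7}
  ]
}}

```text
clock: 16.23
position: [0.4537, -0.2947, 0.1743]
tcp_rot: [[-0.984, 0.18, -0.001], [0.18, 0.984, 0.002], [0.001, 0.001, -1.0]]
contact_force: [0.8, 0.1, -0.3]
width: 0.06
grip_force: 0.0
```

```bash
python3 - <<'E'
from h import *
st(); c=cam('wrist'); save(c,'w9.png')
for a in reds(c): print(a); go([*a[1],.039],np.pi/2+SA)
E
```

```text
16.23 [ 0.4537 -0.2947  0.1743] w 0.06 g 0.0 F [ 0.8  0.1 -0.3] q [ 0.72  0.48 -0.34  1.89  0.21  0.81  1.66]
([294, 214, 41, 40, 1297], [0.4527, -0.2942], 0.0145, np.float64(0.045))
to [ 0.4527 -0.2942  0.039 ] d [ 0.037 -0.008  3.398] w [ 0.01 -0.    0.02]
```

View pics/w9.png

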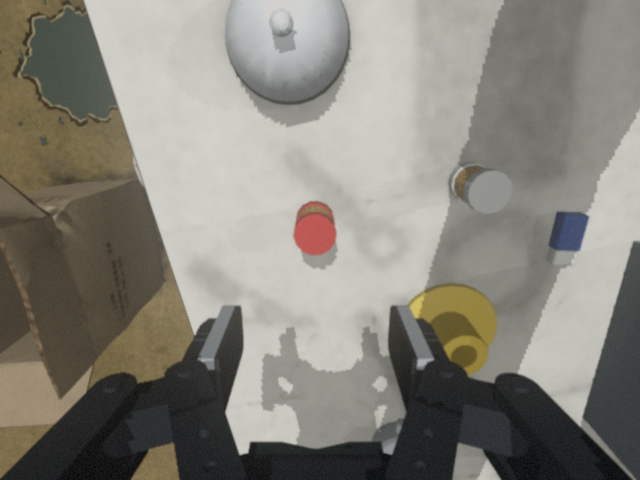

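The wrist view shows the last red tube at (315,230), with the bell, the white tube and the collar clear of the fingers. I'll descend and grip.

Request:
{"api": "send_rows", "payload": {
  "deltas": [
    {"dx": 0.03,"dy": 0,"dz": 0.9,"wx": 0,"wy": 0,"wz": 0,"hand": 0.7},
    {"dx": 0.03,"dy": 0,"dz": 1.8,"wx": 0,"wy": 0,"wz": 0,"hand": 0.7},
    {"dx": 0.03,"dy": 0,"dz": 2.6,"wx": 0,"wy": 0,"wz": 0,"hand": 0.7},
    {"dx": 0.03,"dy": 0,"dz": 3.1,"wx": 0,"wy": 0,"wz": 0,"hand": 0.7},
    {"dx": 0.03,"dy": 0,"dz": 3.38,"wx": 0,"wy": 0,"wz": 0,"hand": 0.7}
  ]
}}

```text
clock: 16.7
position: [0.4527, -0.2931, 0.0382]
tcp_rot: [[-0.984, 0.178, -0.002], [0.178, 0.984, 0.002], [0.002, 0.001, -1.0]]
contact_force: [0.5, 0.3, -0.7]
width: 0.06
grip_force: 0.0
```

Request:
{"api": "send_rows", "payload": {
  "deltas": [
    {"dx": 0,"dy": 0,"dz": 0,"wx": 0,"wy": 0,"wz": 0,"hand": 0.5},
    {"dx": 0,"dy": 0,"dz": 0,"wx": 0,"wy": 0,"wz": 0,"hand": 0.1},
    {"dx": 0,"dy": 0,"dz": 0,"wx": 0,"wy": 0,"wz": 0,"hand": 0.1},
    {"dx": 0,"dy": 0,"dz": 0,"wx": 0,"wy": 0,"wz": 0,"hand": 0.1},
    {"dx": 0,"dy": 0,"dz": 0,"wx": 0,"wy": 0,"wz": 0,"hand": 0.1}
  ]
}}

```text
clock: 17.12
position: [0.4536, -0.2955, 0.0415]
tcp_rot: [[-0.984, 0.18, 0.002], [0.18, 0.984, -0.001], [-0.003, -0.001, -1.0]]
contact_force: [0.7, 0.8, 6.0]
width: 0.0285
grip_force: 59.4
```

Request:
{"api": "send_rows", "payload": {
  "deltas": [
    {"dx": 0,"dy": 0,"dz": 0,"wx": 0,"wy": 0,"wz": 0,"hand": 0.1},
    {"dx": 0,"dy": 0,"dz": -0.9,"wx": 0,"wy": 0,"wz": 0,"hand": 0.1},
    {"dx": 0,"dy": 0,"dz": -1.8,"wx": 0,"wy": 0,"wz": 0,"hand": 0.1},
    {"dx": 0,"dy": 0,"dz": -2.7,"wx": 0,"wy": 0,"wz": 0,"hand": 0.1},
    {"dx": 0,"dy": 0,"dz": -3.6,"wx": 0,"wy": 0,"wz": 0,"hand": 0.1}
  ]
}}

```text
clock: 17.53
position: [0.4522, -0.295, 0.1862]
tcp_rot: [[-0.984, 0.18, 0.0], [0.18, 0.984, 0.0], [-0.0, 0.0, -1.0]]
contact_force: [0.5, -0.0, -1.5]
width: 0.0281
grip_force: 59.6
```

Request:
{"api": "send_rows", "payload": {
  "deltas": [
    {"dx": 0,"dy": 0,"dz": -0.9,"wx": 0,"wy": 0,"wz": 0,"hand": 0.1},
    {"dx": 0,"dy": 0,"dz": -1.65,"wx": 0,"wy": 0,"wz": 0,"hand": 0.1},
    {"dx": 0,"dy": 0,"dz": -1.65,"wx": 0,"wy": 0,"wz": 0,"hand": 0.1},
    {"dx": 0,"dy": 0,"dz": -1.65,"wx": 0,"wy": 0,"wz": 0,"hand": 0.1},
    {"dx": 0,"dy": 0,"dz": -1.65,"wx": 0,"wy": 0,"wz": 0,"hand": 0.1}
  ]
}}

```text
clock: 17.95
position: [0.452, -0.2951, 0.2498]
tcp_rot: [[-0.984, 0.181, -0.001], [0.181, 0.984, -0.0], [0.0, -0.0, -1.0]]
contact_force: [-0.1, 0.2, -2.3]
width: 0.0282
grip_force: 59.7
```

```bash
python3 - <<'E'
from h import *
st(); go([*(MOUTH-.001*SX),.191],np.pi/2+SA)
E
```

```text
17.95 [ 0.452  -0.2951  0.2498] w 0.0282 g 59.7 F [-0.1  0.2 -2.3] q [ 0.75  0.4  -0.37  1.8   0.17  0.98  1.7 ]
to [0.5794 0.0457 0.191 ] d [-1.594  8.956  1.466] w [-0. -0.  0.]
```

Request:
{"api": "send_rows", "payload": {
  "deltas": [
    {"dx": -0.2,"dy": 0.9,"dz": 0,"wx": 0,"wy": 0,"wz": 0,"hand": 0.1},
    {"dx": -0.4,"dy": 1.8,"dz": 0,"wx": 0,"wy": 0,"wz": 0,"hand": 0.1},
    {"dx": -0.6,"dy": 2.7,"dz": 0,"wx": 0,"wy": 0,"wz": 0,"hand": 0.1},
    {"dx": -0.8,"dy": 3.6,"dz": 0,"wx": 0,"wy": 0,"wz": 0,"hand": 0.1},
    {"dx": -1,"dy": 4.5,"dz": 0,"wx": 0,"wy": 0,"wz": 0,"hand": 0.1}
  ]
}}

```text
clock: 18.37
position: [0.5239, -0.1237, 0.2484]
tcp_rot: [[-0.984, 0.18, -0.003], [0.18, 0.984, 0.001], [0.003, 0.0, -1.0]]
contact_force: [0.2, -0.8, -1.8]
width: 0.0284
grip_force: 59.8
```

Request:
{"api": "send_rows", "payload": {
  "deltas": [
    {"dx": -0.2,"dy": 0.9,"dz": 0,"wx": 0,"wy": 0,"wz": 0,"hand": 0.1},
    {"dx": -0.4,"dy": 1.8,"dz": 0,"wx": 0,"wy": 0,"wz": 0,"hand": 0.1},
    {"dx": -0.59,"dy": 2.7,"dz": 0,"wx": 0,"wy": 0,"wz": 0,"hand": 0.1},
    {"dx": -0.59,"dy": 3.6,"dz": 0,"wx": 0,"wy": 0,"wz": 0,"hand": 0.1},
    {"dx": -0.59,"dy": 4.46,"dz": 0,"wx": 0,"wy": 0,"wz": 0,"hand": 0.1}
  ]
}}

```text
clock: 18.78
position: [0.5793, 0.0478, 0.248]
tcp_rot: [[-0.984, 0.18, -0.003], [0.18, 0.984, -0.0], [0.003, -0.001, -1.0]]
contact_force: [0.3, 0.0, -2.0]
width: 0.0282
grip_force: 59.8
```

Request:
{"api": "send_rows", "payload": {
  "deltas": [
    {"dx": 0,"dy": 0,"dz": 0.3,"wx": 0,"wy": 0,"wz": 0,"hand": 0.1},
    {"dx": 0,"dy": 0,"dz": 0.7,"wx": 0,"wy": 0,"wz": 0,"hand": 0.1},
    {"dx": 0,"dy": 0,"dz": 1,"wx": 0,"wy": 0,"wz": 0,"hand": 0.1},
    {"dx": 0,"dy": 0,"dz": 1.3,"wx": 0,"wy": 0,"wz": 0,"hand": 0.1},
    {"dx": 0,"dy": 0,"dz": 1.3,"wx": 0,"wy": 0,"wz": 0,"hand": 0.1}
  ]
}}

```text
clock: 19.2
position: [0.5776, 0.0455, 0.194]
tcp_rot: [[-0.984, 0.18, -0.007], [0.18, 0.984, -0.001], [0.007, -0.002, -1.0]]
contact_force: [-1.5, -0.2, -2.5]
width: 0.0283
grip_force: 59.9
```

```bash
python3 - <<'E'
from h import *
st(); go([*(MOUTH-.001*SX),.142],np.pi/2+SA)
E
```

```text
19.2 [0.5776 0.0455 0.194 ] w 0.0283 g 59.9 F [-1.5 -0.2 -2.5] q [ 0.11  0.52 -0.41  1.76  0.25  0.92  0.98]
to [0.5794 0.0457 0.142 ] d [-0.051  0.015  1.3  ] w [-0.02 -0.06  0.01]
```

Request:
{"api": "send_rows", "payload": {
  "deltas": [
    {"dx": -0.02,"dy": 0,"dz": 0.1,"wx": 0,"wy": 0,"wz": 0,"hand": 0.1},
    {"dx": -0.02,"dy": 0,"dz": 0.25,"wx": 0,"wy": 0,"wz": 0,"hand": 0.1},
    {"dx": -0.02,"dy": 0,"dz": 0.4,"wx": 0,"wy": 0,"wz": 0,"hand": 0.1},
    {"dx": -0.02,"dy": 0,"dz": 0.55,"wx": 0,"wy": 0,"wz": 0,"hand": 0.1},
    {"dx": -0.02,"dy": 0,"dz": 0.7,"wx": 0,"wy": 0,"wz": 0,"hand": 0.1}
  ]
}}

```text
clock: 19.62
position: [0.5801, 0.0464, 0.1707]
tcp_rot: [[-0.984, 0.18, -0.0], [0.18, 0.984, 0.0], [0.0, 0.0, -1.0]]
contact_force: [-5.8, 1.0, 4.7]
width: 0.0281
grip_force: 61.0
```

Request:
{"api": "send_rows", "payload": {
  "deltas": [
    {"dx": 0,"dy": 0,"dz": 0.15,"wx": 0,"wy": 0,"wz": 0,"hand": 0.1},
    {"dx": 0,"dy": 0,"dz": 0.3,"wx": 0,"wy": 0,"wz": 0,"hand": 0.1},
    {"dx": 0,"dy": 0,"dz": 0.45,"wx": 0,"wy": 0,"wz": 0,"hand": 0.1},
    {"dx": 0,"dy": 0,"dz": 0.6,"wx": 0,"wy": 0,"wz": 0,"hand": 0.1},
    {"dx": 0,"dy": 0,"dz": 0.65,"wx": 0,"wy": 0,"wz": 0,"hand": 0.1}
  ]
}}

```text
clock: 20.03
position: [0.5801, 0.0456, 0.1429]
tcp_rot: [[-0.984, 0.18, -0.002], [0.18, 0.984, -0.0], [0.001, -0.0, -1.0]]
contact_force: [-3.4, 0.1, -0.0]
width: 0.0283
grip_force: 60.4
```

Request:
{"api": "send_rows", "payload": {
  "deltas": [
    {"dx": 0,"dy": 0,"dz": 0,"wx": 0,"wy": 0,"wz": 0,"hand": 0.4},
    {"dx": 0,"dy": 0,"dz": 0,"wx": 0,"wy": 0,"wz": 0,"hand": 0.41},
    {"dx": 0,"dy": 0,"dz": 0,"wx": 0,"wy": 0,"wz": 0,"hand": 0.41},
    {"dx": 0,"dy": 0,"dz": -0.4,"wx": 0,"wy": 0,"wz": 0,"hand": 0.41},
    {"dx": 0,"dy": 0,"dz": -0.9,"wx": 0,"wy": 0,"wz": 0,"hand": 0.41}
  ]
}}

```text
clock: 20.45
position: [0.5799, 0.0457, 0.1793]
tcp_rot: [[-0.984, 0.18, -0.003], [0.18, 0.984, -0.0], [0.002, -0.001, -1.0]]
contact_force: [1.0, -0.2, 0.5]
width: 0.0348
grip_force: 0.0
```

Request:
{"api": "send_rows", "payload": {
  "deltas": [
    {"dx": 0,"dy": 0,"dz": -0.7,"wx": 0,"wy": 0,"wz": 0,"hand": 0.41},
    {"dx": 0,"dy": 0,"dz": -1.7,"wx": 0,"wy": 0,"wz": 0,"hand": 0.41},
    {"dx": 0,"dy": 0,"dz": -2.5,"wx": 0,"wy": 0,"wz": 0,"hand": 0.41},
    {"dx": 0,"dy": 0,"dz": -2.5,"wx": 0,"wy": 0,"wz": 0,"hand": 0.41},
    {"dx": 0,"dy": 0,"dz": -2.5,"wx": 0,"wy": 0,"wz": 0,"hand": 0.41}
  ]
}}

```text
clock: 20.87
position: [0.5824, 0.0458, 0.2828]
tcp_rot: [[-0.983, 0.181, 0.007], [0.181, 0.984, 0.0], [-0.006, 0.002, -1.0]]
contact_force: [-1.1, 0.7, -0.8]
width: 0.0349
grip_force: 0.0
```

```bash
python3 - <<'E'
from h import *
st(); c=cam('wrist'); save(c,'w10.png'); P=cloud(c)
h=cv2.cvtColor(c['img'],cv2.COLOR_RGB2HSV); k=(h[...,0]>8)&(h[...,0]<18)&(h[...,1]>120)&(P[...,2]>.12)&(P[...,2]<.155)
print('flap label z',np.percentile(P[k][:,2],[5,50,95]).round(4),P[k].mean(0).round(3),k.sum())
for a in reds(c): print(a)
for a in reds(cam('scene')): print(a); 
go([.569,-.2005,.2],np.pi/2+SA)
E
```

```text
20.87 [0.5824 0.0458 0.2828] w 0.0349 g 0.0 F [-1.1  0.7 -0.8] q [ 0.13  0.44 -0.43  1.64  0.2   1.1   1.03]
flap label z [0.1471 0.1482 0.1493] [0.578 0.046 0.148] 1056
([459, 269, 81, 73, 1517], [0.739, 0.2192], 0.0571, np.float64(0.048))
([507, 384, 60, 40, 645], [0.8724, 0.2604], 0.0183, np.float64(0.073))
([351, 141, 22, 21, 245], [0.8887, 0.2339], 0.0291, np.float64(0.074))
to [ 0.569  -0.2005  0.2   ] d [-0.819 -6.101  1.999] w [-0.    0.01 -0.  ]
```

View pics/w10.png

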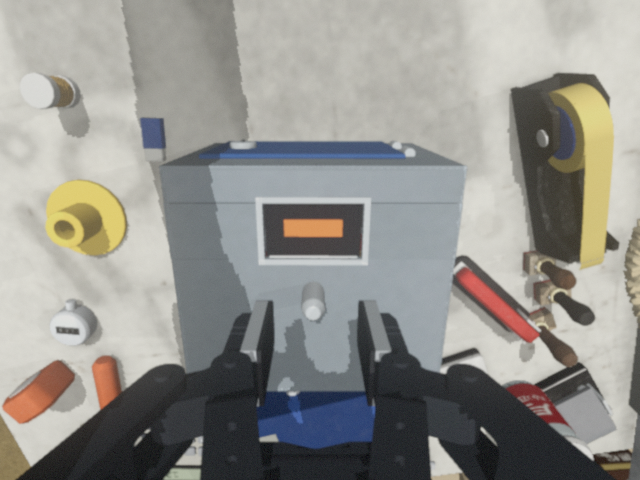

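The flap is shut at (313,228), no red tube is left on the worktop, and the bare post is at (313,300). I'll measure the post and go for the collar.

```bash
python3 - <<'E'
from h import *
c=cam('wrist'); P=cloud(c); q=P[(P[...,2]>.16)&(P[...,2]<.186)&(np.hypot(P[...,0]-SC[0],P[...,1]-SC[1])<.02)]
print(len(q),cv2.minEnclosingCircle(q[:,:2].astype(np.float32)),q[:,2].max()); print('circ',circ(q[q[:,2]<.176]))
o=-c['R'].T@c['t']; print('cam',o.round(3),'SC',SC)
E
```

```text
665 ((0.6242090463638306, 0.03752352297306061), 0.008067102171480656) 0.18384100053069805
circ (array([0.62468651, 0.03741432]), np.float64(0.0076628139816746965))
cam [0.498 0.061 0.397] SC [0.6246 0.0374]
```

Request:
{"api": "send_rows", "payload": {
  "deltas": [
    {"dx": -0.2,"dy": -0.9,"dz": 0,"wx": 0,"wy": 0,"wz": 0,"hand": 0.7},
    {"dx": -0.4,"dy": -1.8,"dz": 0,"wx": 0,"wy": 0,"wz": 0,"hand": 0.8},
    {"dx": -0.6,"dy": -2.7,"dz": 0,"wx": 0,"wy": 0,"wz": 0,"hand": 0.8},
    {"dx": -0.75,"dy": -3.6,"dz": 0.3,"wx": 0,"wy": 0,"wz": 0,"hand": 0.8},
    {"dx": -0.75,"dy": -4.5,"dz": 0.8,"wx": 0,"wy": 0,"wz": 0,"hand": 0.8}
  ]
}}

```text
clock: 21.43
position: [0.5789, -0.1386, 0.2481]
tcp_rot: [[-0.984, 0.18, 0.003], [0.18, 0.984, -0.0], [-0.003, 0.0, -1.0]]
contact_force: [0.7, 0.4, -0.0]
width: 0.0689
grip_force: 0.0
```

Request:
{"api": "send_rows", "payload": {
  "deltas": [
    {"dx": 0,"dy": -0.8,"dz": 0.7,"wx": 0,"wy": 0,"wz": 0,"hand": 0.8},
    {"dx": 0,"dy": -1.6,"dz": 1.4,"wx": 0,"wy": 0,"wz": 0,"hand": 0.8},
    {"dx": 0,"dy": -1.6,"dz": 1.8,"wx": 0,"wy": 0,"wz": 0,"hand": 0.8},
    {"dx": 0,"dy": -1.6,"dz": 1.8,"wx": 0,"wy": 0,"wz": 0,"hand": 0.8},
    {"dx": 0,"dy": -1.6,"dz": 1.8,"wx": 0,"wy": 0,"wz": 0,"hand": 0.8}
  ]
}}

```text
clock: 21.85
position: [0.5655, -0.1992, 0.1746]
tcp_rot: [[-0.984, 0.18, -0.003], [0.18, 0.984, 0.002], [0.003, 0.001, -1.0]]
contact_force: [0.9, 0.0, 0.1]
width: 0.0684
grip_force: 0.0
```

```bash
python3 - <<'E'
from h import *
st(); c=cam('wrist'); P=cloud(c); save(c,'w11.png')
h=cv2.cvtColor(c['img'],cv2.COLOR_RGB2HSV); y=(h[...,0]>20)&(h[...,0]<34)&(h[...,1]>140)
for a,b in((.004,.01),(.041,.048)):
    q=P[y&(P[...,2]>a)&(P[...,2]<b)]; print(cv2.minEnclosingCircle(q[:,:2].astype(np.float32)),len(q))
go([.569,-.2005,.035],np.pi/2+SA)
E
```

```text
21.85 [ 0.5655 -0.1992  0.1746] w 0.0684 g 0.0 F [0.9 0.  0.1] q [ 0.5   0.56 -0.37  1.74  0.25  0.89  1.41]
((0.5724340081214905, -0.19238394498825073), 0.03708919137716293) 1440
((0.5698527097702026, -0.19613119959831238), 0.018428338691592216) 546
to [ 0.569  -0.2005  0.035 ] d [-0.072 -0.044  3.524] w [ 0.01 -0.01  0.02]
```

Request:
{"api": "send_rows", "payload": {
  "deltas": [
    {"dx": -0.07,"dy": -0.03,"dz": 0.9,"wx": 0,"wy": 0,"wz": 0,"hand": 0.8},
    {"dx": -0.07,"dy": -0.03,"dz": 1.8,"wx": 0,"wy": 0,"wz": 0,"hand": 0.8},
    {"dx": -0.07,"dy": -0.03,"dz": 2.7,"wx": 0,"wy": 0,"wz": 0,"hand": 0.8},
    {"dx": -0.07,"dy": -0.03,"dz": 3.2,"wx": 0,"wy": 0,"wz": 0,"hand": 0.8},
    {"dx": -0.07,"dy": -0.03,"dz": 3.44,"wx": 0,"wy": 0,"wz": 0,"hand": 0.8}
  ]
}}

```text
clock: 22.32
position: [0.5687, -0.1994, 0.0368]
tcp_rot: [[-0.984, 0.178, -0.002], [0.178, 0.984, 0.001], [0.002, 0.001, -1.0]]
contact_force: [-0.2, -0.3, 1.1]
width: 0.0684
grip_force: 0.0
```

Request:
{"api": "send_rows", "payload": {
  "deltas": [
    {"dx": 0,"dy": 0,"dz": 0,"wx": 0,"wy": 0,"wz": 0,"hand": 0.6},
    {"dx": 0,"dy": 0,"dz": 0,"wx": 0,"wy": 0,"wz": 0,"hand": 0.2},
    {"dx": 0,"dy": 0,"dz": 0,"wx": 0,"wy": 0,"wz": 0,"hand": 0.2},
    {"dx": 0,"dy": 0,"dz": 0,"wx": 0,"wy": 0,"wz": 0,"hand": 0.2},
    {"dx": 0,"dy": 0,"dz": 0,"wx": 0,"wy": 0,"wz": 0,"hand": 0.2}
  ],
  "force": 50
}}

```text
clock: 22.73
position: [0.5702, -0.2012, 0.0406]
tcp_rot: [[-0.984, 0.18, 0.004], [0.18, 0.984, -0.001], [-0.004, 0.0, -1.0]]
contact_force: [-0.3, 2.3, 8.5]
width: 0.0368
grip_force: 50.9
```

Request:
{"api": "send_rows", "payload": {
  "deltas": [
    {"dx": 0,"dy": 0,"dz": 0,"wx": 0,"wy": 0,"wz": 0,"hand": 0.2},
    {"dx": 0,"dy": 0,"dz": -0.8,"wx": 0,"wy": 0,"wz": 0,"hand": 0.2},
    {"dx": 0,"dy": 0,"dz": -1.7,"wx": 0,"wy": 0,"wz": 0,"hand": 0.2},
    {"dx": 0,"dy": 0,"dz": -2.6,"wx": 0,"wy": 0,"wz": 0,"hand": 0.2},
    {"dx": 0,"dy": 0,"dz": -3.5,"wx": 0,"wy": 0,"wz": 0,"hand": 0.2}
  ]
}}

```text
clock: 23.15
position: [0.5684, -0.2013, 0.181]
tcp_rot: [[-0.984, 0.18, 0.001], [0.18, 0.984, -0.0], [-0.001, -0.0, -1.0]]
contact_force: [0.9, -0.9, -1.0]
width: 0.0365
grip_force: 50.8
```

Request:
{"api": "send_rows", "payload": {
  "deltas": [
    {"dx": 0,"dy": 0,"dz": -0.9,"wx": 0,"wy": 0,"wz": 0,"hand": 0.2},
    {"dx": 0,"dy": 0,"dz": -1.75,"wx": 0,"wy": 0,"wz": 0,"hand": 0.2},
    {"dx": 0,"dy": 0,"dz": -1.75,"wx": 0,"wy": 0,"wz": 0,"hand": 0.2},
    {"dx": 0,"dy": 0,"dz": -1.75,"wx": 0,"wy": 0,"wz": 0,"hand": 0.2},
    {"dx": 0,"dy": 0,"dz": -1.75,"wx": 0,"wy": 0,"wz": 0,"hand": 0.2}
  ]
}}

```text
clock: 23.57
position: [0.5682, -0.2015, 0.2486]
tcp_rot: [[-0.984, 0.18, 0.0], [0.18, 0.984, -0.001], [-0.0, -0.0, -1.0]]
contact_force: [-0.7, -0.4, -1.3]
width: 0.0372
grip_force: 50.8
```

```bash
python3 - <<'E'
from h import *
s=st(); go([*SC,.248],np.pi/2+SA)
c=cam('wrist'); P=cloud(c); save(c,'w12.png')
h=cv2.cvtColor(c['img'],cv2.COLOR_RGB2HSV); y=(h[...,0]>20)&(h[...,0]<34)&(h[...,1]>140)
z=s['position'][2]; q=P[y&(P[...,2]>z-.06)]; q=q[np.hypot(*(q[:,:2]-s['position'][:2]).T)<.06]
print(np.histogram(q[:,2]-z,bins=np.arange(-.05,.03,.005)))
f=q[(q[:,2]-z<-.024)]; print('low',cv2.minEnclosingCircle(f[:,:2].astype(np.float32)),len(f))
f=q[(q[:,2]-z>.004)]; print('top',cv2.minEnclosingCircle(f[:,:2].astype(np.float32)),len(f))
E
```

```text
23.57 [ 0.5682 -0.2015  0.2486] w 0.0372 g 50.8 F [-0.7 -0.4 -1.3] q [ 0.52  0.49 -0.39  1.64  0.21  1.05  1.45]
to [0.6246 0.0374 0.248 ] d [-0.31   6.128  0.012] w [-0.  0.  0.]
(array([   0,    0,   24, 5132,  445,  629,  730,  861,  980, 1084, 5662,
          0,    0,    0,    0]), array([-5.00000000e-02, -4.50000000e-02, -4.00000000e-02, -3.50000000e-02,
       -3.00000000e-02, -2.50000000e-02, -2.00000000e-02, -1.50000000e-02,
       -1.00000000e-02, -5.00000000e-03, -2.77555756e-17,  5.00000000e-03,
        1.00000000e-02,  1.50000000e-02,  2.00000000e-02,  2.50000000e-02]))
low ((0.5635790228843689, -0.19064873456954956), 0.033456459641456604) 5728
top ((0.566067636013031, -0.20002415776252747), 0.017827346920967102) 451
```

```bash
python3 - <<'E'
from h import *
s=st(); c=cam('wrist'); P=cloud(c)
h=cv2.cvtColor(c['img'],cv2.COLOR_RGB2HSV); y=(h[...,0]>20)&(h[...,0]<34)&(h[...,1]>140)
p=s['position']; z=p[2]; R=np.array(s['tcp_rot'])
for a,b in((.0015,.008),(-.036,-.0325)):
    k=y&(P[...,2]-z>a)&(P[...,2]-z<b)&(np.hypot(P[...,0]-p[0],P[...,1]-p[1])<.06); q=(P[k]-p)@R
    hull=cv2.convexHull(q[:,:2].astype(np.float32))[:,0]; print(len(q),cv2.minEnclosingCircle(hull),'ext',q.min(0).round(4),q.max(0).round(4),'fit',circ(hull[hull[:,0]>0]))
E
```

```text
23.62 [ 0.5679 -0.2013  0.2477] w 0.0366 g 50.8 F [-0.8  0.6 -1.6] q [ 0.52  0.49 -0.39  1.64  0.21  1.05  1.45]
5282 ((0.00141182541847229, 0.0007173657068051398), 0.019084399566054344) ext [-0.0176 -0.0177 -0.0054] [ 0.02    0.0193 -0.0015] fit (array([0.00172373, 0.00078701]), np.float64(0.018542435024694288))
4779 ((0.0063788630068302155, 0.010060770437121391), 0.03329809755086899) ext [-0.0084 -0.0231  0.0325] [0.0396 0.041  0.0356] fit (array([0.00764753, 0.00948039]), np.float64(0.030763187911288528))
```

View pics/w12.png

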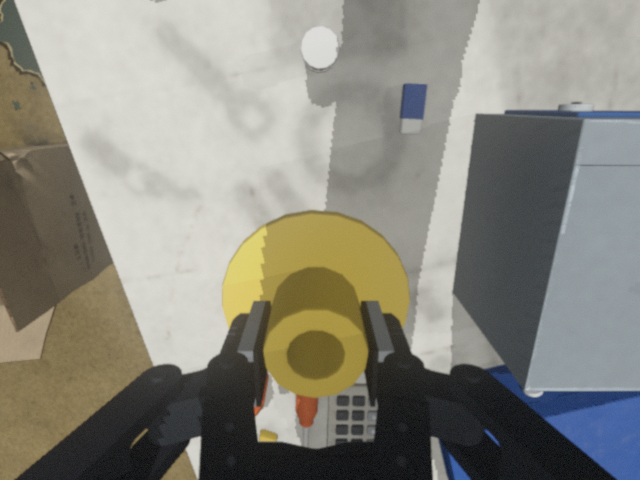

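The collar is held level, its bore at (316,355). Its axis is about 1.3 mm along tool +x from the TCP. I'll carry it over the post.

Request:
{"api": "send_rows", "payload": {
  "deltas": [
    {"dx": -0.1,"dy": 0.8,"dz": 0,"wx": 0,"wy": 0,"wz": 0,"hand": 0.2},
    {"dx": -0.2,"dy": 1.6,"dz": 0,"wx": 0,"wy": 0,"wz": 0,"hand": 0.2},
    {"dx": -0.3,"dy": 2.4,"dz": 0,"wx": 0,"wy": 0,"wz": 0,"hand": 0.2},
    {"dx": -0.34,"dy": 3.2,"dz": 0,"wx": 0,"wy": 0,"wz": 0,"hand": 0.2},
    {"dx": -0.34,"dy": 4,"dz": 0,"wx": 0,"wy": 0,"wz": 0,"hand": 0.2}
  ]
}}

```text
clock: 24.08
position: [0.6107, -0.045, 0.2469]
tcp_rot: [[-0.984, 0.18, -0.002], [0.18, 0.984, 0.0], [0.002, -0.0, -1.0]]
contact_force: [-0.3, -1.3, -0.8]
width: 0.0371
grip_force: 50.8
```

Request:
{"api": "send_rows", "payload": {
  "deltas": [
    {"dx": 0,"dy": 0.8,"dz": 0,"wx": 0,"wy": 0,"wz": 0,"hand": 0.2},
    {"dx": 0,"dy": 1.5,"dz": 0,"wx": 0,"wy": 0,"wz": 0,"hand": 0.2},
    {"dx": 0,"dy": 2.13,"dz": 0,"wx": 0,"wy": 0,"wz": 0,"hand": 0.2},
    {"dx": 0,"dy": 2.13,"dz": 0,"wx": 0,"wy": 0,"wz": 0,"hand": 0.2},
    {"dx": 0,"dy": 2.13,"dz": 0,"wx": 0,"wy": 0,"wz": 0,"hand": 0.2}
  ]
}}

```text
clock: 24.5
position: [0.6257, 0.0395, 0.247]
tcp_rot: [[-0.984, 0.177, -0.002], [0.177, 0.984, 0.001], [0.003, 0.0, -1.0]]
contact_force: [-0.2, -0.5, -2.3]
width: 0.037
grip_force: 50.8
```

Request:
{"api": "send_rows", "payload": {
  "deltas": [
    {"dx": 0,"dy": 0,"dz": 0.2,"wx": 0,"wy": 0,"wz": 0,"hand": 0.2},
    {"dx": 0,"dy": 0,"dz": 0.4,"wx": 0,"wy": 0,"wz": 0,"hand": 0.2},
    {"dx": 0,"dy": 0,"dz": 0.4,"wx": 0,"wy": 0,"wz": 0,"hand": 0.2},
    {"dx": 0,"dy": 0,"dz": 0.4,"wx": 0,"wy": 0,"wz": 0,"hand": 0.2},
    {"dx": 0,"dy": 0,"dz": 0.4,"wx": 0,"wy": 0,"wz": 0,"hand": 0.2}
  ]
}}

```text
clock: 24.92
position: [0.6261, 0.0366, 0.2322]
tcp_rot: [[-0.983, 0.181, -0.001], [0.181, 0.983, -0.0], [0.001, -0.0, -1.0]]
contact_force: [0.1, 0.1, -1.4]
width: 0.0368
grip_force: 50.8
```

```bash
python3 - <<'E'
from h import *
s=st(); go([.6258,.0371,.190],np.pi/2+SA)
E
```

```text
24.92 [0.6261 0.0366 0.2322] w 0.0368 g 50.8 F [ 0.1  0.1 -1.4] q [ 0.12  0.54 -0.4   1.59  0.24  1.05  1.04]
to [0.6258 0.0371 0.19  ] d [0.01  0.011 1.054] w [-0.   -0.   -0.01]
```

Request:
{"api": "send_rows", "payload": {
  "deltas": [
    {"dx": 0.01,"dy": 0.01,"dz": 0.1,"wx": 0,"wy": 0,"wz": 0,"hand": 0.2},
    {"dx": 0.01,"dy": 0.01,"dz": 0.2,"wx": 0,"wy": 0,"wz": 0,"hand": 0.2},
    {"dx": 0.01,"dy": 0.01,"dz": 0.3,"wx": 0,"wy": 0,"wz": 0,"hand": 0.2},
    {"dx": 0.01,"dy": 0.01,"dz": 0.4,"wx": 0,"wy": 0,"wz": 0,"hand": 0.2},
    {"dx": 0.01,"dy": 0.01,"dz": 0.5,"wx": 0,"wy": 0,"wz": 0,"hand": 0.2}
  ]
}}

```text
clock: 25.33
position: [0.6258, 0.0379, 0.2119]
tcp_rot: [[-0.984, 0.18, -0.0], [0.18, 0.984, -0.0], [0.0, -0.0, -1.0]]
contact_force: [-0.5, -0.1, -2.1]
width: 0.0372
grip_force: 50.8
```

Request:
{"api": "send_rows", "payload": {
  "deltas": [
    {"dx": 0,"dy": 0,"dz": 0.1,"wx": 0,"wy": 0,"wz": 0,"hand": 0.2},
    {"dx": 0,"dy": 0,"dz": 0.2,"wx": 0,"wy": 0,"wz": 0,"hand": 0.2},
    {"dx": 0,"dy": 0,"dz": 0.3,"wx": 0,"wy": 0,"wz": 0,"hand": 0.2},
    {"dx": 0,"dy": 0,"dz": 0.4,"wx": 0,"wy": 0,"wz": 0,"hand": 0.2},
    {"dx": 0,"dy": 0,"dz": 0.5,"wx": 0,"wy": 0,"wz": 0,"hand": 0.2}
  ]
}}

```text
clock: 25.75
position: [0.6259, 0.0379, 0.192]
tcp_rot: [[-0.984, 0.18, -0.0], [0.18, 0.984, -0.0], [0.0, -0.0, -1.0]]
contact_force: [0.1, 0.5, -0.9]
width: 0.0376
grip_force: 50.8
```

On the post with no resistance. A last touch down, then release and retreat.

Request:
{"api": "send_rows", "payload": {
  "deltas": [
    {"dx": 0,"dy": 0,"dz": 0.04,"wx": 0,"wy": 0,"wz": 0,"hand": 0.2},
    {"dx": 0,"dy": 0,"dz": 0.06,"wx": 0,"wy": 0,"wz": 0,"hand": 0.2},
    {"dx": 0,"dy": 0,"dz": 0.06,"wx": 0,"wy": 0,"wz": 0,"hand": 0.2}
  ]
}}

```text
clock: 26.0
position: [0.6257, 0.0379, 0.1906]
tcp_rot: [[-0.984, 0.18, 0.0], [0.18, 0.984, -0.0], [-0.0, -0.0, -1.0]]
contact_force: [-4.3, -0.5, 5.6]
width: 0.0367
grip_force: 51.4
```

Request:
{"api": "send_rows", "payload": {
  "deltas": [
    {"dx": 0,"dy": 0,"dz": 0,"wx": 0,"wy": 0,"wz": 0,"hand": 0.5},
    {"dx": 0,"dy": 0,"dz": 0,"wx": 0,"wy": 0,"wz": 0,"hand": 0.8},
    {"dx": 0,"dy": 0,"dz": 0,"wx": 0,"wy": 0,"wz": 0,"hand": 0.8},
    {"dx": 0,"dy": 0,"dz": 0,"wx": 0,"wy": 0,"wz": 0,"hand": 0.8},
    {"dx": 0,"dy": 0,"dz": -0.5,"wx": 0,"wy": 0,"wz": 0,"hand": 0.8}
  ]
}}

```text
clock: 26.42
position: [0.6242, 0.0374, 0.2068]
tcp_rot: [[-0.984, 0.18, -0.006], [0.18, 0.984, -0.001], [0.006, -0.002, -1.0]]
contact_force: [0.1, -0.6, 0.2]
width: 0.0684
grip_force: 0.0
```

Request:
{"api": "send_rows", "payload": {
  "deltas": [
    {"dx": 0.3,"dy": 0,"dz": -1,"wx": 0,"wy": 0,"wz": 0,"hand": 0.8},
    {"dx": 0.6,"dy": 0,"dz": -2,"wx": 0,"wy": 0,"wz": 0,"hand": 0.8},
    {"dx": 1,"dy": 0,"dz": -2.5,"wx": 0,"wy": 0,"wz": 0,"hand": 0.8},
    {"dx": 1,"dy": 0,"dz": -2.5,"wx": 0,"wy": 0,"wz": 0,"hand": 0.8},
    {"dx": 1,"dy": 0,"dz": -2.5,"wx": 0,"wy": 0,"wz": 0,"hand": 0.8}
  ]
}}

```text
clock: 26.83
position: [0.5867, 0.0454, 0.3115]
tcp_rot: [[-0.984, 0.18, 0.003], [0.18, 0.984, -0.0], [-0.003, 0.001, -1.0]]
contact_force: [0.4, -0.3, -0.7]
width: 0.0687
grip_force: 0.0
```

```bash
python3 - <<'E'
from h import *
st(); c=cam('wrist'); P=cloud(c); save(c,'w13.png')
h=cv2.cvtColor(c['img'],cv2.COLOR_RGB2HSV); y=(h[...,0]>20)&(h[...,0]<34)&(h[...,1]>140)
for a,b in((.153,.162),(.189,.2)):
    q=P[y&(P[...,2]>a)&(P[...,2]<b)]; print(cv2.minEnclosingCircle(q[:,:2].astype(np.float32)),np.median(q[:,2]),len(q))
k=(h[...,0]>8)&(h[...,0]<18)&(h[...,1]>120)&(P[...,2]>.12)&(P[...,2]<.155); print(P[k][:,2].min(),P[k][:,2].max(),k.sum())
s=cam('scene'); save(s,'s2.png'); Q=cloud(s); print('white',Q[293,288].round(3))
for a in reds(s): print(a)
E
```

```text
26.83 [0.5867 0.0454 0.3115] w 0.0687 g 0.0 F [ 0.4 -0.3 -0.7] q [ 0.13  0.42 -0.43  1.58  0.19  1.18  1.05]
((0.6218751668930054, 0.03453349322080612), 0.020995546132326126) 0.16051608308526727 47
((0.6185764074325562, 0.039042096585035324), 0.017776943743228912) 0.19080864283982787 114
0.146157849444282 0.15072525602267567 927
white [ 0.446 -0.175  0.042]
([351, 140, 22, 22, 246], [0.8885, 0.2336], 0.0295, np.float64(0.074))
```

View pics/s2.png

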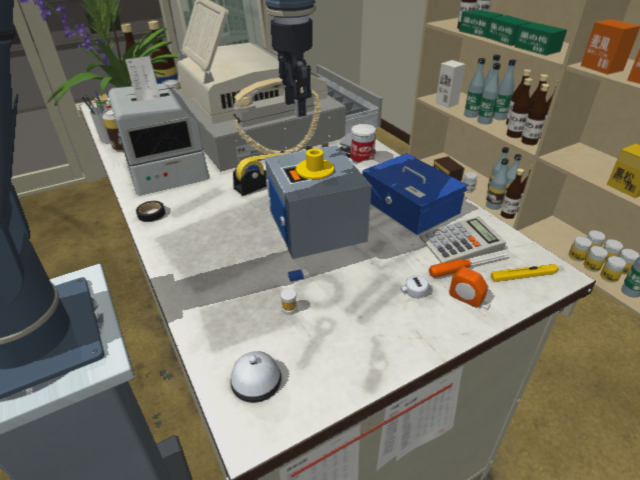

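The scene shows the collar on the post at (316,165), the flap orange visible, no red tubes on the worktop, and the white tube, eraser and counter in place. One check of the seating height, against the same reading at the start.

```bash
python3 - <<'E'
from h import *
for nm,c in(('start',dict(np.load('scene0.npz'))),('now',cam('scene'))):
    P=cloud(c); h=cv2.cvtColor(c['img'],cv2.COLOR_RGB2HSV); y=(h[...,0]>20)&(h[...,0]<34)&(h[...,1]>140)&(abs(P[...,0]-.62)<.07)&(abs(P[...,1]-.035)<.07)
    for a,b in((.153,.162),(.184,.21)):
        q=P[y&(P[...,2]>a)&(P[...,2]<b)]; print(nm,np.round(cv2.minEnclosingCircle(q[:,:2].astype(np.float32))[0],4),np.percentile(q[:,2],[50,95]).round(4),len(q))
E
```

```text
start [0.6232 0.0337] [0.1569 0.1592] 432
start [0.6235 0.0343] [0.1924 0.195 ] 163
now [0.6231 0.0369] [0.157  0.1593] 432
now [0.6241 0.0349] [0.1922 0.195 ] 172
```

```bash
python3 -c "
from rig import order
print(order.job_done())"
```

```text
the job is handed in; nothing more can be done
None
```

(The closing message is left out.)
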